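# Change the reagent cartridges of the reading station

### The job

Crank the carriage of the reading station all the way out from under its scanner bridge. Put every spent cartridge that is in it upright into the steel tray, and stand every fresh cartridge from the grey bin upright in a nest of its own in the carriage, flat on the nest's floor; then crank the carriage, loaded, fully home. Leave the amber bottle, the beaker and the marker pen where they are.

Things in the scene. Friction and masses are not known exactly. Their poses are not given: they have to be found in the camera images.
- fresh_1: white reagent cartridge, 140 g: body 90 (x) x 40 (y) x 45 mm high, on its top in the middle an upright grip rib 50 long (x), 16 thick (y), 30 mm high, and two low caps at the rib's ends. Origin: centre of the underside, z up. Fresh: starts in a lane of the grey bin, one to a lane; may be absent.
- fresh_2: white reagent cartridge, 140 g: body 90 (x) x 40 (y) x 45 mm high, on its top in the middle an upright grip rib 50 long (x), 16 thick (y), 30 mm high, and two low caps at the rib's ends. Origin: centre of the underside, z up. Fresh: starts in a lane of the grey bin, one to a lane; may be absent.
- fresh_3: white reagent cartridge, 140 g: body 90 (x) x 40 (y) x 45 mm high, on its top in the middle an upright grip rib 50 long (x), 16 thick (y), 30 mm high, and two low caps at the rib's ends. Origin: centre of the underside, z up. Fresh: starts in a lane of the grey bin, one to a lane; may be absent.
- fresh_4: white reagent cartridge, 140 g: body 90 (x) x 40 (y) x 45 mm high, on its top in the middle an upright grip rib 50 long (x), 16 thick (y), 30 mm high, and two low caps at the rib's ends. Origin: centre of the underside, z up. Fresh: starts in a lane of the grey bin, one to a lane; may be absent.
- spent_1: white reagent cartridge, 140 g: body 90 (x) x 40 (y) x 45 mm high, on its top in the middle an upright grip rib 50 long (x), 16 thick (y), 30 mm high, and two low caps at the rib's ends. Origin: centre of the underside, z up. Spent: starts in a nest of the carriage; may be absent. Looks like a fresh one: only where it starts tells them apart.
- spent_2: white reagent cartridge, 140 g: body 90 (x) x 40 (y) x 45 mm high, on its top in the middle an upright grip rib 50 long (x), 16 thick (y), 30 mm high, and two low caps at the rib's ends. Origin: centre of the underside, z up. Spent: starts in a nest of the carriage; may be absent. Looks like a fresh one: only where it starts tells them apart.
- nest_1 (a point): centre of the floor of nest 1 of the carriage (moves with it); x along the nest, pointing home (away from the robot), z up. A nest is an open compartment 102 (x) x 55 mm (y), walls 15 to 17 mm high, floor 35 mm above the table. Four nests side by side along y, 60 mm apart, nest 1 rightmost seen from the robot.
- nest_2 (a point): centre of the floor of nest 2 of the carriage (moves with it); x along the nest, pointing home (away from the robot), z up. A nest is an open compartment 102 (x) x 55 mm (y), walls 15 to 17 mm high, floor 35 mm above the table. Four nests side by side along y, 60 mm apart, nest 1 rightmost seen from the robot.
- nest_3 (a point): centre of the floor of nest 3 of the carriage (moves with it); x along the nest, pointing home (away from the robot), z up. A nest is an open compartment 102 (x) x 55 mm (y), walls 15 to 17 mm high, floor 35 mm above the table. Four nests side by side along y, 60 mm apart, nest 1 rightmost seen from the robot.
- nest_4 (a point): centre of the floor of nest 4 of the carriage (moves with it); x along the nest, pointing home (away from the robot), z up. A nest is an open compartment 102 (x) x 55 mm (y), walls 15 to 17 mm high, floor 35 mm above the table. Four nests side by side along y, 60 mm apart, nest 1 rightmost seen from the robot.
- carriage (a joint): travel (m) of the aluminium four-nest carriage: 0 = home, its nests' centres under the scanner bridge (white bar 44 mm deep, 328 mm long, 130 to 162 mm above the table); 0.14 = all the way out towards the robot, clear of the bridge, for loading. Starts home. Driven only by the crank, 3 full turns for the whole travel; stays where it is left.
- crank (a joint): angle (rad) of the hand crank: 0 = carriage home; turning counterclockwise seen from above increases it and brings the carriage out, up to 18.85 (three full turns) at the end stop. Turns about a vertical axis; about 2 N at the knob.
- crank_grip (a point): mid-height of the crank's upright black knob, a cylinder 24 mm in diameter, 56 mm high (79 to 135 mm above the table), which spins freely on its pin so that it can be held while it goes round; 45 mm from the crank's axis. This point is 111 mm above the table.
- crank_axis (a point): point on the vertical axis of the crank, at the same height as crank_grip. The crank stands on a grey gearbox (70 x 76 mm, 58 mm high) left of the carriage; its arm's top is 78 mm, its hub's 82 mm above the table.
- bin: grey stock bin, fixed, 150 (x) x 245 mm (y), origin under its centre, floor 5 mm thick; four lanes along x, 55 mm wide, 60 mm apart in y (centres at -90, -30, 30, 90 mm), walls 28 to 32 mm high, the back wall (+x) 61 mm.
- tray: steel tray for spent cartridges, fixed, 140 (x) x 150 mm (y), walls 5 mm thick, 24 mm high, floor 5 mm thick; origin under its centre. Takes two cartridges side by side, long axis along x, at y = -33 and +33 mm.
- reagent_bottle: amber bottle with black cap, 60 mm wide, 130 mm high, loose; a bystander. Origin: centre of the underside.
- beaker: clear beaker, 70 mm wide, 90 mm high, loose; a bystander. Origin: centre of the underside.
- marker: marker pen, 130 x 16 x 16 mm, lying along its x, loose; a bystander. Origin: middle of the underside.
Mind the look-alikes: they are no part of the job. Leave any pink or purple look-alike of the fresh_1 alone.

How it is judged:
By the outcome, as a careful person would: the job done as asked, in the order asked, and still so for the second after the job is handed in, with the robot touching nothing.
Of fresh_1, fresh_2, fresh_3, fresh_4 only 2 to 4 are there at a start; the rules pass over those that are not, and their reading is None.
Of spent_1, spent_2 only 1 to 2 are there at a start; the rules pass over those that are not, and their reading is None.
At some moment in a run one of fresh_1, fresh_2, fresh_3, fresh_4, spent_1, spent_2 may be knocked a few centimetres aside while the robot is not near it.
It also fails if it takes over 210 s, if anything falls off the work surface, if the arm or the gripper's body presses on something with over 40 N, if the wrist force passes 120 N, or if a joint passes its speed limit or range.

### The arm

A 6-joint arm with a two-finger parallel gripper is mounted at the origin on the work surface. World frame = base frame: x ahead of the robot, y to its left, z up, the work surface at z = 0. Lengths are in m, angles in rad, forces in N, time in s.
With the tool pointing down it reaches from about 0.25 to 0.85 m from the base axis. Payload 12.5 kg.
Tool frame: the origin (TCP) lies at the very end of the fingers, on their centre line; the grasp point (between the pads) lies 19 mm behind it; z points along the fingers, y is the direction in which the jaws open and shut (so a half turn about z gives the same grasp; the last joint's range is limited). The gripper opens to 93 mm and grips with 3 to 60 N. Pads are 15 mm wide; open, the fingers measure 128 mm over their backs; the gripper's body (75 mm by 188 mm) begins 65 mm behind the grasp point.
Start: joints at [1.106, 0.351, 1.652, -0, 1.139, -0.085], TCP at [0.204, 0.511, 0.219] pointing down, gripper open.
Joint ranges: [-2.75, 2.75], [-0.79, 2.1], [0.01, 2.65], [-1.57, 4.71], [0.07, 3.14], [-2.87, 2.87]. Speed limits (rad/s): [2.22, 2.22, 2.79, 3.14, 3.14, 3.14].

### API

Orientations are given as a unit quaternion [w, x, y, z].
In Python, from rig import bot gives the robot as it stands.
- The arm moves only by the tool jog_arm, never from a script. Its argument "motion" is a list of rows, each an object with "rot": the turn, a rotation vector about the world's x, y, z in degrees, a list of three; "translation": the shift along the world's x, y, z in cm, a list of three; "jaw": the opening, from 0 (shut) to 1 (fully open). A call has 1 to 20 rows; each row shifts and turns the commanded pose from where the row before left it; what a row does not reach is not made up. A row lasts 1/10 s, in which the tool goes at most 50 mm and 8.59 degrees, less where a joint would pass 70% of its speed; a pose out of reach is approached as far as the arm can. A call with a gripper value outside its range is refused whole. The fingers move at their own pace and stop on an object; "grip_force" is the grip in N (left out, the last holds). Time passes only in rows, so rows that do not move let the fingers close. It gives the time, the measured TCP pose, the force and the opening at its end, in the units of the state.
- bot.get_state(): the state, without advancing time (a new reading comes with each control period).
- bot.snapshot(name): name is "side" or "top" or "wrist"; returns a dict with "color" (400x640x3 uint8, blue, green, red), "fovy" (degrees; the focal length in pixels is half the picture's height over the tangent of half this angle, whatever the lens; pixels are square), "cx", "cy" (the principal point, pixels), "pose" (4x4, takes a point from camera to world coordinates). Camera axes: x right, y down, z forward; pixel columns grow to the right and rows downward; lengths in m; the calibration is good to about 2 mm. A picture is of the moment at which its call begins. There is no depth.
- bot.job_done(): hands the job in, once; it reports no verdict.
The state is a dict: "time_s": time; "joints": joint angles; "dq": joint speeds; "joint_efforts": joint torques, N m; "position": TCP position; "tool_rot": TCP orientation; "ft_force": force on the tool from outside, world axes, zero at the start; "moment": the same for the moment, N m; "opening": finger opening in m.
Only numpy, scipy, OpenCV 4.12 (cv2) and the standard library are available. Lean on these libraries where they do the work, as an engineer would, in place of code of your own. Each camera call takes 0.05 s, during which the arm holds its last target. There are 200 camera calls.

## Working session

There is one attempt and no reset: what is moved stays moved. The work goes in short steps, Python scripts to look and compute and a tool call to move; the robot and the scene stay as the last step left them, time stands still between calls to the robot, and variables do not carry over. Pictures are saved under pics/ and viewed, on a budget of 14 in all, crops included, one or two more only if the job needs it, and the job is handed in when it is done.

Besides the shell and the picture viewer there is one more tool, called after "Call:" in YAML: its name, and indented under it one key for each argument. jog_arm: Moves the arm, as the interface text tells. Its arguments: {"type":"object","properties":{"motion":{"type":"array","items":{"type":"object","properties":{"rot":{"type":"array","items":{"type":"number"}},"translation":{"type":"array","items":{"type":"number"}},"jaw":{"type":"number"}}}},"grip_force":{"type":"number"}},"required":["motion"]}

```bash
mkdir -p pics; ls; cat > h.py <<'E'
import numpy as np, cv2
from rig import bot
def snap(n,fn=None):
    s=bot.snapshot(n)
    if fn: cv2.imwrite('pics/'+fn,s['color'])
    return s
def K(s):
    f=200/np.tan(np.radians(s['fovy'])/2); return f
def px2w(s,u,v,z):
    f=K(s);d=np.array([(u-s['cx'])/f,(v-s['cy'])/f,1]);P=np.array(s['pose']);d=P[:3,:3]@d;o=P[:3,3]
    return o+d*(z-o[2])/d[2]
def w2px(s,p):
    P=np.array(s['pose']);c=P[:3,:3].T@(np.array(p)-P[:3,3]);return K(s)*c[:2]/c[2]+[s['cx'],s['cy']]
E
python3 - <<'E'
from h import *
for n in('top','side'):
    s=snap(n,n+'0.png');print(n,s['fovy'],s['cx'],s['cy'],np.round(s['pose'],3).tolist())
print(bot.get_state())
E
```

```text
pics
top 47.08933498003662 314.89383113369587 201.65414268474368 [[0.022, -0.99, 0.14, 0.326], [-1.0, -0.024, -0.014, -0.051], [0.017, -0.14, -0.99, 1.6], [0.0, 0.0, 0.0, 1.0]]
side 49.963723419872075 315.4228509587686 202.5857345658151 [[0.495, -0.485, 0.721, -0.363], [-0.869, -0.29, 0.401, -0.552], [0.015, -0.825, -0.565, 0.795], [0.0, 0.0, 0.0, 1.0]]
{'time_s': 0.1, 'joints': array([ 1.10640134e+00,  3.51157524e-01,  1.65233937e+00, -6.13446326e-06,
        1.13909293e+00, -8.45925571e-02]), 'dq': array([ 0.00181162, -0.00014714,  0.00034707,  0.00026049, -0.00132292,
       -0.00083683]), 'joint_efforts': array([ 1.03298291e-03, -4.98034322e+01, -2.85700357e+01,  7.00420677e-02,
        2.39555212e-02, -2.15707064e-05]), 'position': array([0.20374511, 0.51054854, 0.21817674]), 'tool_rot': array([-1.32465291e-04,  1.88760600e-01,  9.82023008e-01, -4.80673873e-04]), 'ft_force': array([1.1435097 , 0.33022383, 0.76593746]), 'moment': array([-0.01075541, -0.00272088,  0.01156542]), 'opening': 0.09276274588087693}
```

View pics/top0.png

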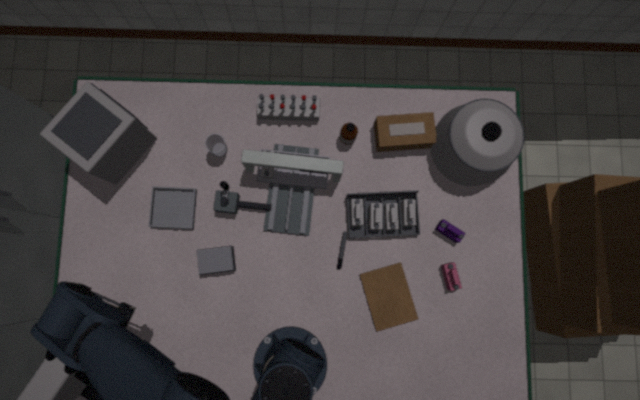

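View pics/side0.png

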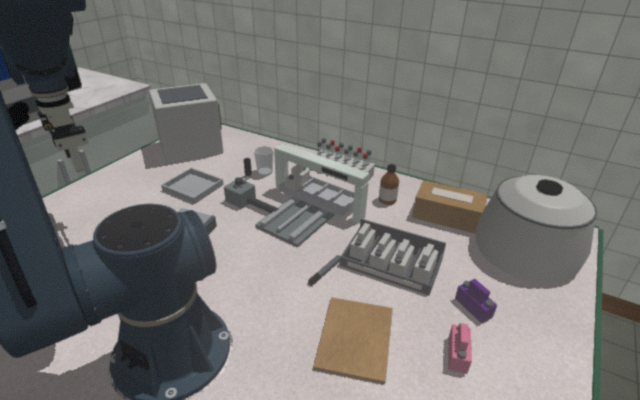

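The top view shows the bin at (383,215) with four white cartridges. The carriage and bridge are at (290,180), the crank knob at about (224,187), and the tray at (173,208). The flat box at (215,260) is a tray look-alike. The pink (452,277) and purple (450,231) cartridges are decoys. Next is a close crop of the station and bin.

```bash
python3 - <<'E'
from h import *
im=cv2.imread('pics/top0.png')[130:280,145:425]
im=cv2.convertScaleAbs(cv2.resize(im,None,fx=2.85,fy=2.85,interpolation=cv2.INTER_CUBIC),alpha=1.5)
cv2.imwrite('pics/c1.png',im)
E
```

```text
(no output)
```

View pics/c1.png

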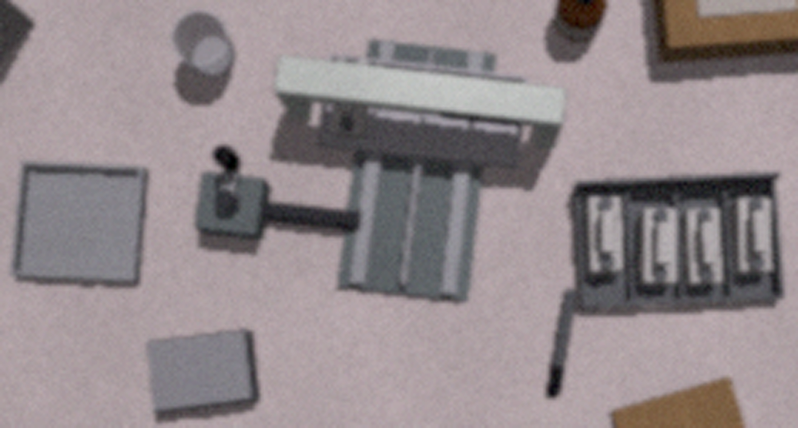

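```bash
python3 - <<'E'
from h import *
s=snap('top')
def p(n,u,v,z): print(n,np.round(px2w(s,145+u/2.85,130+v/2.85,z),4)[:2])
p('knob',226,155,.135);p('hub',228,203,.082)
p('brL',280,76,.162);p('brR',563,104,.162)
for c in[(206,176),(266,180),(261,238),(199,234)]:p('gear',*c,.058)
for c in[(22,165),(147,168),(138,283),(15,278)]:p('tray',*c,.024)
p('binBL',574,187,.061);p('binBR',777,178,.061);p('binFL',580,308,.03);p('binFR',780,297,.03)
for i,(a,b) in enumerate([((603,212),(605,262)),((657,220),(656,270)),((705,220),(703,272)),((752,210),(755,256))]):
    p('rib%d'%i,*a,.075);p('rib%d'%i,*b,.075)
E
```

```text
knob [0.5824 0.2227]
hub [0.5348 0.2275]
brL [0.6691 0.1617]
brR [ 0.6453 -0.1567]
gear [0.5699 0.2596]
gear [0.5668 0.1882]
gear [0.4973 0.1909]
gear [0.5003 0.2642]
tray [0.5832 0.4897]
tray [0.5833 0.3384]
tray [0.4431 0.341 ]
tray [0.4457 0.4883]
binBL [ 0.5671 -0.1787]
binBR [ 0.5841 -0.4216]
binFL [ 0.4252 -0.1903]
binFR [ 0.4441 -0.4314]
rib0 [ 0.536  -0.2121]
rib0 [ 0.4769 -0.215 ]
rib1 [ 0.528  -0.2759]
rib1 [ 0.4689 -0.2749]
rib2 [ 0.5294 -0.3326]
rib2 [ 0.4679 -0.3301]
rib3 [ 0.5427 -0.3882]
rib3 [ 0.4882 -0.3914]
```

Call:
jog_arm:
  motion:
    - {"translation": [0, 0, 2], "rot": [0, 0, 0], "jaw": 1}
    - {"translation": [2, -2, 0.6], "rot": [0, 0, 1.5], "jaw": 1}
    - {"translation": [2, -2, 0.6], "rot": [0, 0, 1.5], "jaw": 1}
    - {"translation": [2, -2, 0.6], "rot": [0, 0, 1.5], "jaw": 1}
    - {"translation": [2, -2, 0.6], "rot": [0, 0, 1.5], "jaw": 1}
    - {"translation": [2, -2, 0.6], "rot": [0, 0, 1.5], "jaw": 1}
    - {"translation": [2, -2, 0.6], "rot": [0, 0, 1.5], "jaw": 1}
    - {"translation": [2, -2, 0.6], "rot": [0, 0, 1.5], "jaw": 1}
    - {"translation": [2, -2, 0.6], "rot": [0, 0, 1.5], "jaw": 1}
    - {"translation": [2, -2, 0.6], "rot": [0, 0, 1.5], "jaw": 1}
    - {"translation": [2, -2, 0.6], "rot": [0, 0, 1.5], "jaw": 1}
    - {"translation": [2, -2, 0.6], "rot": [0, 0, 1.5], "jaw": 1}
    - {"translation": [2, -2, 0], "rot": [0, 0, 1], "jaw": 1}
    - {"translation": [0, 0, 0], "rot": [0, 0, 0], "jaw": 1}
    - {"translation": [0, 0, 0], "rot": [0, 0, 0], "jaw": 1}
  grip_force: 20

```text
time_s: 1.65
position: [0.4438, 0.2706, 0.3043]
tool_rot: [-0.0, 0.038, 0.999, -0.0]
ft_force: [-0.4, 0.6, -0.5]
opening: 0.0931
```

```bash
python3 - <<'E'
from h import *
s=snap('wrist','w1.png');print(s['fovy'],np.round(s['pose'],3).tolist());st=bot.get_state();print(st['position'],st['tool_rot'],st['joints'])
im=cv2.imread('pics/w1.png');cv2.imwrite('pics/w1.png',cv2.convertScaleAbs(im,alpha=1.4))
for p in([.5824,.2227,.135],[.5348,.2275,.082]):print(w2px(s,p))
E
```

```text
59.91867052095651 [[0.075, 0.962, 0.261, 0.371], [0.997, -0.073, -0.019, 0.276], [0.001, 0.262, -0.965, 0.47], [0.0, 0.0, 0.0, 1.0]]
[0.44345147 0.27103948 0.30440252] [-3.17111504e-04  3.74123709e-02  9.99299861e-01 -2.84821434e-05] [ 4.58891630e-01  2.18020619e-01  1.61428595e+00  2.60742855e-04
  1.30987091e+00 -1.03712982e+00]
[289.40709364 308.00266439]
[293.51087715 248.14688184]
```

View pics/w1.png

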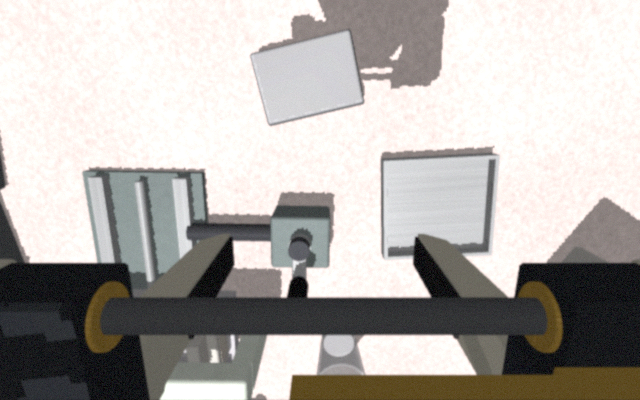

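Wrist view: hub at (300,241), the visible part of the knob at (297,290), gearbox corners near (277,207) to (329,267), and the tray rim from (381,160) to (497,252).

```bash
python3 - <<'E'
from h import *
s=snap('wrist')
def p(n,u,v,z): print(n,np.round(px2w(s,u,v,z),4)[:2])
p('hub',300,241,.082);p('knobtop?',297,285,.135)
for c in[(277,207),(329,207),(329,267),(272,265)]:p('g',*c,.058)
for c in[(381,160),(496,154),(498,250),(384,258)]:p('tray',*c,.024)
E
```

```text
hub [0.5259 0.2367]
knobtop? [0.5549 0.2342]
g [0.4885 0.21  ]
g [0.4932 0.2742]
g [0.5744 0.2685]
g [0.566  0.1949]
tray [0.4451 0.3456]
tray [0.4483 0.4935]
tray [0.5829 0.5037]
tray [0.5831 0.3455]
```

```bash
python3 - <<'E'
from h import *
def rect(s,c,zz,name,box,lo,hi):
    g=cv2.GaussianBlur(cv2.cvtColor(s['color'],cv2.COLOR_BGR2GRAY),(3,3),0)
    m=np.zeros_like(g);x0,y0,x1,y1=box;m[y0:y1,x0:x1]=((g[y0:y1,x0:x1]>=lo)&(g[y0:y1,x0:x1]<=hi))*255
    n,l,st,ce=cv2.connectedComponentsWithStats(m)
    k=1+np.argmax(st[1:,4]);pts=np.argwhere(l==k)[:,::-1].astype(np.float32)
    w=np.array([px2w(s,u,v,zz)[:2] for u,v in pts],np.float32)
    r=cv2.minAreaRect(w*1000);print(name,st[k],ce[k].round(1),'rect',np.round(r[0],1),np.round(r[1],1),round(r[2],1),'mean',(w.mean(0)*1000).round(1))
t=snap('top');w=snap('wrist')
gt=cv2.cvtColor(t['color'],cv2.COLOR_BGR2GRAY);gw=cv2.cvtColor(w['color'],cv2.COLOR_BGR2GRAY)
print(gt[208,150:200:3],gt[190:240:3,175]);print(gw[200,370:510:5]);print(gw[235:250,285:315:3]);print(gw[240,260:340:4])
print(gt[175:215:1,220:230:1])
E
```

```text
[43 41 47 45 44 45 48 44 40 35 32 41 44 24 27 13 57] [ 36  38  32  41  40  44  41  35  33  27  26  24  15  26 112 120 111]
[171 188 107 165 158 155 157 154 154 150 154 153 155 153 151 151 149 152
 150 148 147 148 148 105  72 160 179 176]
[[114 117  90  65  66  65  62  59  60 110]
 [119 116  69  60  54  59  62  60  56 110]
 [117 115  62  55  40  46  57  66  53 109]
 [116 107  66  37  29  29  46  64  58 112]
 [118 104  57  27  26  29  33  58  60 110]
 [114 112  48  23  28  21  27  48  64 113]
 [116 119  38  34  53  40  27  35  66 117]
 [116 119  39  54  66  58  40  31  67 115]
 [116 116  49  64  66  67  52  24  67 115]
 [115 119  61  67  71  69  65  33  67 114]
 [116 112  67  65  71  71  66  51  79 120]
 [115  98  69  67  69  69  67  57  93 117]
 [116  85  68  69  67  70  71  63 111 120]
 [117  76  68  68  68  69  65  68 119 117]
 [116  76  67  69  66  65  63  66 117 121]]
[ 79  78  75 110 119 118 119 112  30  34  21  30  64 113 117 116 117  83
 177 185]
[[119 120 122 120 122 120 121 122 121 117]
 [119 120 123 120 120 123 122 119 118 119]
 [120 120 120 122 124 122 124 120 121 120]
 [12
[... 887 characters left out ...]
56  59  68]
 [ 53  41  38  37  35  37  38  42  53  60]
 [ 53  40  38  37  34  38  32  35  47  59]
 [ 50  40  36  30  35  37  35  33  47  60]
 [ 53  41  40  37  37  33  29  29  44  61]
 [ 53  39  33  35  31  33  26  34  50  59]
 [ 52  42  31  38  33  29  35  42  58  63]
 [ 55  40  36  32  34  37  44  58  64  69]
 [ 53  52  47  39  39  42  54  64  67  68]
 [ 50  54  63  61  61  64  67  64  67  71]
 [ 38  53  65  64  66  67  70  70  65  67]
 [ 31  46  64  66  67  68  68  70  72  69]
 [ 25  40  55  59  63  62  64  65  64  68]
 [ 25  26  38  42  43  43  46  48  53  53]
 [ 24  35  37  37  35  38  41  31  46  43]
 [ 31  42  49  53  55  49  48  47  45  43]
 [ 33  45  53  57  56  59  59  56  57  51]]
```

Call:
jog_arm:
  motion:
    - {"translation": [2, -1, -1], "jaw": 1}
    - {"translation": [2, -1, -1], "jaw": 1}
    - {"translation": [2, -1, -1], "jaw": 1}
    - {"translation": [2, -1, -1], "jaw": 1}
    - {"translation": [0, 0, 0], "jaw": 1}
    - {"translation": [0, 0, 0], "jaw": 1}
    - {"translation": [0, 0, 0], "jaw": 1}

```text
invalid input at $.motion[0]: expected keys rot, translation, jaw
```

```bash
python3 - <<'E'
from h import *
s=snap('wrist');im=cv2.convertScaleAbs(s['color'],alpha=1.4);np.save('w2.npy',s,allow_pickle=True)
cv2.imwrite('pics/w2.png',cv2.resize(im[60:340,150:450],None,fx=2,fy=2));print(bot.get_state()['position'],np.round(s['pose'],3).tolist())
E
```

```text
[0.443347   0.27138077 0.3046078 ] [[0.073, 0.962, 0.262, 0.371], [0.997, -0.07, -0.018, 0.276], [0.001, 0.262, -0.965, 0.47], [0.0, 0.0, 0.0, 1.0]]
```

View pics/w2.png

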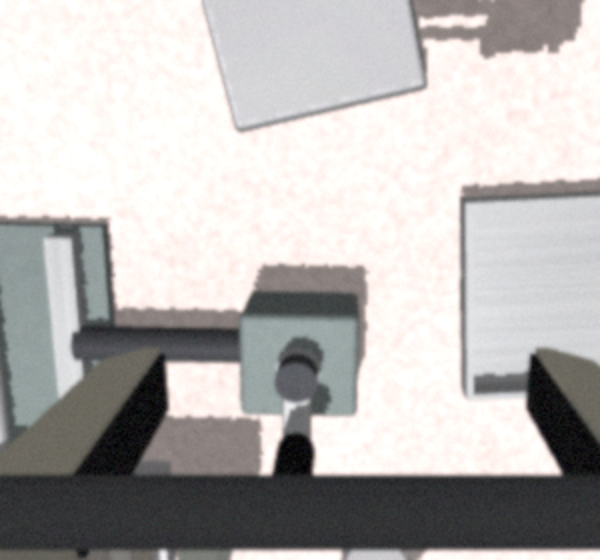

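The refused call left the arm where it was. This crop shows the hub top at full-image (298.5,248) and the gearbox top centre at (300,242). Repeating the move with all the keys.

Call:
jog_arm:
  motion:
    - {"translation": [2, -1, -1], "rot": [0, 0, 0], "jaw": 1}
    - {"translation": [2, -1, -1], "rot": [0, 0, 0], "jaw": 1}
    - {"translation": [2, -1, -1], "rot": [0, 0, 0], "jaw": 1}
    - {"translation": [2, -1, -1], "rot": [0, 0, 0], "jaw": 1}
    - {"translation": [0, 0, 0], "rot": [0, 0, 0], "jaw": 1}
    - {"translation": [0, 0, 0], "rot": [0, 0, 0], "jaw": 1}

```text
time_s: 2.5
position: [0.5234, 0.2312, 0.2645]
tool_rot: [-0.0, 0.037, 0.999, -0.0]
ft_force: [-0.4, -0.1, 0.4]
opening: 0.093
```

```bash
python3 - <<'E'
from h import *
s=np.load('w2.npy',allow_pickle=True).item()
print('hub',px2w(s,298.5,248,.082),'gear',px2w(s,300,242,.058))
s=snap('wrist');im=cv2.convertScaleAbs(s['color'],alpha=1.4);np.save('w2.npy',s,allow_pickle=True)
cv2.imwrite('pics/w3.png',cv2.resize(im[60:340,150:450],None,fx=2,fy=2));print(bot.get_state()['position'])
E
```

```text
hub [0.53488333 0.23451582 0.082     ] gear [0.53695166 0.23460479 0.058     ]
[0.5233056  0.23139267 0.26495764]
```

View pics/w3.png

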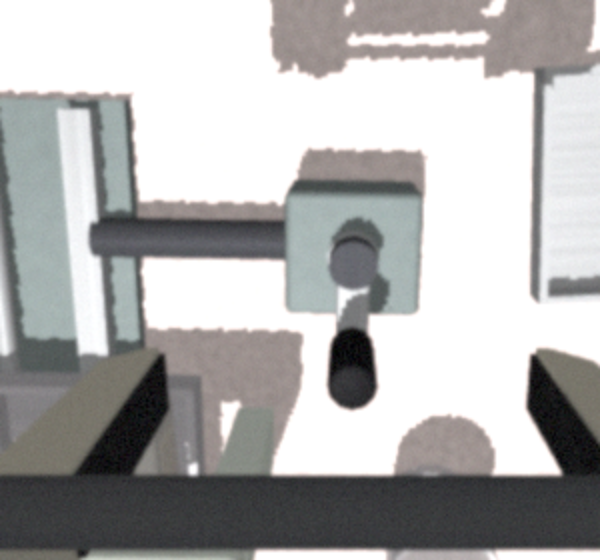

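```bash
python3 - <<'E'
from h import *
s=np.load('w2.npy',allow_pickle=True).item()
for n,u,v,z in(('hub',354,261,.082),('knob',351,383,.135),('gear',353,252,.058)):print(n,px2w(s,150+u/2,60+v/2,z).round(4))
print(np.round(s['pose'],3).tolist())
E
```

```text
hub [0.5364 0.2337 0.082 ]
knob [0.5809 0.2286 0.135 ]
gear [0.5372 0.2334 0.058 ]
[[0.074, 0.962, 0.261, 0.451], [0.997, -0.071, -0.019, 0.236], [0.001, 0.262, -0.965, 0.43], [0.0, 0.0, 0.0, 1.0]]
```

Call:
jog_arm:
  motion:
    - {"translation": [1.9, -0.06, 0], "rot": [0, 0, 0], "jaw": 1}
    - {"translation": [1.9, -0.06, 0], "rot": [0, 0, 0], "jaw": 1}
    - {"translation": [1.97, -0.06, 0], "rot": [0, 0, 0], "jaw": 0.7}
    - {"translation": [0, 0, -3], "rot": [0, 0, 0], "jaw": 0.7}
    - {"translation": [0, 0, -3], "rot": [0, 0, 0], "jaw": 0.7}
    - {"translation": [0, 0, -3], "rot": [0, 0, 0], "jaw": 0.7}
    - {"translation": [0, 0, -3], "rot": [0, 0, 0], "jaw": 0.7}
    - {"translation": [0, 0, -3], "rot": [0, 0, 0], "jaw": 0.7}
    - {"translation": [0, 0, -2], "rot": [0, 0, 0], "jaw": 0.7}
    - {"translation": [0, 0, 0], "rot": [0, 0, 0], "jaw": 0.7}
    - {"translation": [0, 0, 0], "rot": [0, 0, 0], "jaw": 0.2}
    - {"translation": [0, 0, 0], "rot": [0, 0, 0], "jaw": 0}
    - {"translation": [0, 0, 0], "rot": [0, 0, 0], "jaw": 0}
    - {"translation": [0, 0, 0], "rot": [0, 0, 0], "jaw": 0}
    - {"translation": [0, 0, 0], "rot": [0, 0, 0], "jaw": 0}
    - {"translation": [0, 0, 0], "rot": [0, 0, 0], "jaw": 0}
  grip_force: 15

```text
time_s: 4.15
position: [0.5817, 0.229, 0.0949]
tool_rot: [0.0, 0.037, 0.999, 0.0]
ft_force: [-0.1, 0.5, 1.7]
opening: 0.024
```

```bash
python3 - <<'E'
from h import *
import json
a0=np.radians(-4.5)
r=4.5
for k in range(20):
    a,b=a0+k*np.pi/10,a0+(k+1)*np.pi/10
    print([round(r*(np.cos(b)-np.cos(a)),2),round(r*(np.sin(b)-np.sin(a)),2)],end=' ')
st=bot.get_state();print(st['position'],st['ft_force'],st['opening'],st['joints'])
E
```

```text
[np.float64(-0.11), np.float64(1.4)] [np.float64(-0.54), np.float64(1.3)] [np.float64(-0.91), np.float64(1.07)] [np.float64(-1.2), np.float64(0.74)] [np.float64(-1.37), np.float64(0.33)] [np.float64(-1.4), np.float64(-0.11)] [np.float64(-1.3), np.float64(-0.54)] [np.float64(-1.07), np.float64(-0.91)] [np.float64(-0.74), np.float64(-1.2)] [np.float64(-0.33), np.float64(-1.37)] [np.float64(0.11), np.float64(-1.4)] [np.float64(0.54), np.float64(-1.3)] [np.float64(0.91), np.float64(-1.07)] [np.float64(1.2), np.float64(-0.74)] [np.float64(1.37), np.float64(-0.33)] [np.float64(1.4), np.float64(0.11)] [np.float64(1.3), np.float64(0.54)] [np.float64(1.07), np.float64(0.91)] [np.float64(0.74), np.float64(1.2)] [np.float64(0.33), np.float64(1.37)] [0.58170042 0.2290464  0.09488728] [-0.12427115  0.49923054  1.73670778] 0.02399576857571667 [ 3.00619976e-01  6.25600503e-01  1.54660098e+00  1.12085445e-04
  9.68940115e-01 -1.19571088e+00]
```

Call:
jog_arm:
  motion:
    - {"translation": [-0.11, 1.4, 0], "rot": [0, 0, 0], "jaw": 0}
    - {"translation": [-0.54, 1.3, 0], "rot": [0, 0, 0], "jaw": 0}
    - {"translation": [-0.91, 1.07, 0], "rot": [0, 0, 0], "jaw": 0}
    - {"translation": [-1.2, 0.74, 0], "rot": [0, 0, 0], "jaw": 0}
    - {"translation": [-1.37, 0.33, 0], "rot": [0, 0, 0], "jaw": 0}

```text
time_s: 4.65
position: [0.5394, 0.2784, 0.0948]
tool_rot: [0.0, 0.037, 0.999, 0.0]
ft_force: [2.8, -7.6, 2.8]
opening: 0.0235
```

Call:
jog_arm:
  motion:
    - {"translation": [-1.4, -0.11, 0], "rot": [0, 0, 0], "jaw": 0}
    - {"translation": [-1.3, -0.54, 0], "rot": [0, 0, 0], "jaw": 0}
    - {"translation": [-1.07, -0.91, 0], "rot": [0, 0, 0], "jaw": 0}
    - {"translation": [-0.74, -1.2, 0], "rot": [0, 0, 0], "jaw": 0}
    - {"translation": [-0.33, -1.37, 0], "rot": [0, 0, 0], "jaw": 0}

```text
time_s: 5.15
position: [0.4914, 0.2369, 0.0949]
tool_rot: [0.001, 0.037, 0.999, 0.001]
ft_force: [13.6, 3.3, -5.7]
opening: 0.0239
```

Call:
jog_arm:
  motion:
    - {"translation": [0.11, -1.4, 0], "rot": [0, 0, 0], "jaw": 0}
    - {"translation": [0.54, -1.3, 0], "rot": [0, 0, 0], "jaw": 0}
    - {"translation": [0.91, -1.07, 0], "rot": [0, 0, 0], "jaw": 0}
    - {"translation": [1.2, -0.74, 0], "rot": [0, 0, 0], "jaw": 0}
    - {"translation": [1.37, -0.33, 0], "rot": [0, 0, 0], "jaw": 0}
    - {"translation": [1.4, 0.11, 0], "rot": [0, 0, 0], "jaw": 0}
    - {"translation": [1.3, 0.54, 0], "rot": [0, 0, 0], "jaw": 0}
    - {"translation": [1.07, 0.91, 0], "rot": [0, 0, 0], "jaw": 0}
    - {"translation": [0.74, 1.2, 0], "rot": [0, 0, 0], "jaw": 0}
    - {"translation": [0.33, 1.37, 0], "rot": [0, 0, 0], "jaw": 0}

```text
time_s: 6.15
position: [0.5816, 0.2291, 0.0948]
tool_rot: [-0.0, 0.037, 0.999, -0.0]
ft_force: [-4.2, -3.0, 5.3]
opening: 0.0237
```

Call:
jog_arm:
  motion:
    - {"translation": [-0.11, 1.4, 0], "rot": [0, 0, 0], "jaw": 0}
    - {"translation": [-0.54, 1.3, 0], "rot": [0, 0, 0], "jaw": 0}
    - {"translation": [-0.91, 1.07, 0], "rot": [0, 0, 0], "jaw": 0}
    - {"translation": [-1.2, 0.74, 0], "rot": [0, 0, 0], "jaw": 0}
    - {"translation": [-1.37, 0.33, 0], "rot": [0, 0, 0], "jaw": 0}
    - {"translation": [-1.4, -0.11, 0], "rot": [0, 0, 0], "jaw": 0}
    - {"translation": [-1.3, -0.54, 0], "rot": [0, 0, 0], "jaw": 0}
    - {"translation": [-1.07, -0.91, 0], "rot": [0, 0, 0], "jaw": 0}
    - {"translation": [-0.74, -1.2, 0], "rot": [0, 0, 0], "jaw": 0}
    - {"translation": [-0.33, -1.37, 0], "rot": [0, 0, 0], "jaw": 0}
    - {"translation": [0.11, -1.4, 0], "rot": [0, 0, 0], "jaw": 0}
    - {"translation": [0.54, -1.3, 0], "rot": [0, 0, 0], "jaw": 0}
    - {"translation": [0.91, -1.07, 0], "rot": [0, 0, 0], "jaw": 0}
    - {"translation": [1.2, -0.74, 0], "rot": [0, 0, 0], "jaw": 0}
    - {"translation": [1.37, -0.33, 0], "rot": [0, 0, 0], "jaw": 0}
    - {"translation": [1.4, 0.11, 0], "rot": [0, 0, 0], "jaw": 0}
    - {"translation": [1.3, 0.54, 0], "rot": [0, 0, 0], "jaw": 0}
    - {"translation": [1.07, 0.91, 0], "rot": [0, 0, 0], "jaw": 0}
    - {"translation": [0.74, 1.2, 0], "rot": [0, 0, 0], "jaw": 0}
    - {"translation": [0.33, 1.37, 0], "rot": [0, 0, 0], "jaw": 0}

```text
time_s: 8.15
position: [0.5815, 0.229, 0.0948]
tool_rot: [-0.0, 0.037, 0.999, -0.0]
ft_force: [-2.5, -3.2, 5.6]
opening: 0.0242
```

Call:
jog_arm:
  motion:
    - {"translation": [-0.11, 1.4, 0], "rot": [0, 0, 0], "jaw": 0}
    - {"translation": [-0.54, 1.3, 0], "rot": [0, 0, 0], "jaw": 0}
    - {"translation": [-0.91, 1.07, 0], "rot": [0, 0, 0], "jaw": 0}
    - {"translation": [-1.2, 0.74, 0], "rot": [0, 0, 0], "jaw": 0}
    - {"translation": [-1.37, 0.33, 0], "rot": [0, 0, 0], "jaw": 0}
    - {"translation": [-1.4, -0.11, 0], "rot": [0, 0, 0], "jaw": 0}
    - {"translation": [-1.3, -0.54, 0], "rot": [0, 0, 0], "jaw": 0}
    - {"translation": [-1.07, -0.91, 0], "rot": [0, 0, 0], "jaw": 0}
    - {"translation": [-0.74, -1.2, 0], "rot": [0, 0, 0], "jaw": 0}
    - {"translation": [-0.33, -1.37, 0], "rot": [0, 0, 0], "jaw": 0}
    - {"translation": [0.11, -1.4, 0], "rot": [0, 0, 0], "jaw": 0}
    - {"translation": [0.54, -1.3, 0], "rot": [0, 0, 0], "jaw": 0}
    - {"translation": [0.91, -1.07, 0], "rot": [0, 0, 0], "jaw": 0}
    - {"translation": [1.2, -0.74, 0], "rot": [0, 0, 0], "jaw": 0}
    - {"translation": [1.37, -0.33, 0], "rot": [0, 0, 0], "jaw": 0}
    - {"translation": [1.4, 0.11, 0], "rot": [0, 0, 0], "jaw": 0}
    - {"translation": [1.3, 0.54, 0], "rot": [0, 0, 0], "jaw": 0}
    - {"translation": [1.07, 0.91, 0], "rot": [0, 0, 0], "jaw": 0}
    - {"translation": [0.74, 1.2, 0], "rot": [0, 0, 0], "jaw": 0}

```text
time_s: 10.05
position: [0.5779, 0.2151, 0.0948]
tool_rot: [-0.001, 0.037, 0.999, -0.0]
ft_force: [-2.8, -2.3, 7.3]
opening: 0.0236
```

Call:
jog_arm:
  motion:
    - {"translation": [0.33, 1.37, 0], "rot": [0, 0, 0], "jaw": 0}
    - {"translation": [-0.01, 0.3, 0], "rot": [0, 0, 0], "jaw": 0}
    - {"translation": [0, 0.1, 0], "rot": [0, 0, 0], "jaw": 0}
    - {"translation": [0, 0, 0], "rot": [0, 0, 0], "jaw": 0}
    - {"translation": [0, 0, 0], "rot": [0, 0, 0], "jaw": 0}

```text
time_s: 10.55
position: [0.5809, 0.2301, 0.0949]
tool_rot: [-0.001, 0.037, 0.999, -0.003]
ft_force: [2.1, -19.9, 10.8]
opening: 0.0237
```

Call:
jog_arm:
  motion:
    - {"translation": [0, -0.3, 0], "rot": [0, 0, 0], "jaw": 0}
    - {"translation": [0, 0, 0], "rot": [0, 0, 0], "jaw": 0.5}
    - {"translation": [0, 0, 0], "rot": [0, 0, 0], "jaw": 0.5}
    - {"translation": [0, 0, 0], "rot": [0, 0, 0], "jaw": 0.5}
    - {"translation": [0, 0, 4], "rot": [0, 0, 0], "jaw": 0.5}
    - {"translation": [0, 0, 4], "rot": [0, 0, 0], "jaw": 0.5}
    - {"translation": [0, 0, 4], "rot": [0, 0, 0], "jaw": 0.5}
    - {"translation": [-1, -3, 4], "rot": [0, 0, 0], "jaw": 0.5}
    - {"translation": [-1, -3, 3], "rot": [0, 0, 0], "jaw": 0.5}
    - {"translation": [-1, -3, 0], "rot": [0, 0, 0], "jaw": 0.5}
    - {"translation": [-1, -3, 0], "rot": [0, 0, 0], "jaw": 0.5}
    - {"translation": [-1, -3, 0], "rot": [0, 0, 0], "jaw": 0.5}
    - {"translation": [-1, -3, 0], "rot": [0, 0, 0], "jaw": 0.5}
    - {"translation": [-1, -3, 0], "rot": [0, 0, 0], "jaw": 0.5}
    - {"translation": [0, 0, 0], "rot": [0, 0, 0], "jaw": 0.5}
    - {"translation": [0, 0, 0], "rot": [0, 0, 0], "jaw": 0.5}

```text
time_s: 12.15
position: [0.5115, 0.0206, 0.2838]
tool_rot: [-0.0, 0.038, 0.999, 0.0]
ft_force: [0.8, 0.5, 0.9]
opening: 0.0466
```

```bash
python3 - <<'E'
from h import *
s=snap('wrist');im=cv2.convertScaleAbs(s['color'],alpha=1.3);np.save('w4.npy',s,allow_pickle=True)
cv2.imwrite('pics/w4.png',im);print(bot.get_state()['position'],np.round(s['pose'],3).tolist())
E
```

```text
[0.51166554 0.02111762 0.28374489] [[0.075, 0.962, 0.261, 0.439], [0.997, -0.072, -0.019, 0.025], [0.001, 0.262, -0.965, 0.45], [0.0, 0.0, 0.0, 1.0]]
```

View pics/w4.png

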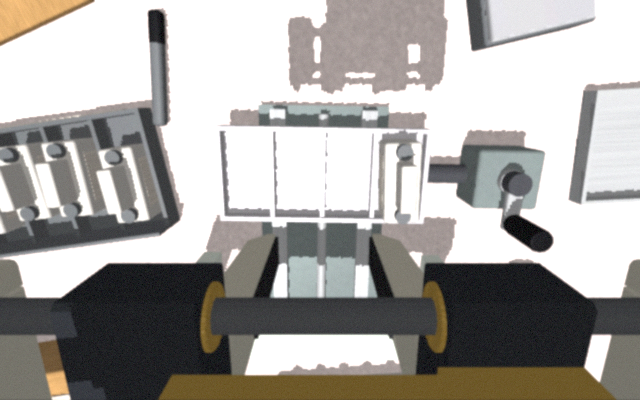

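Wrist view: the carriage is out, with its rim from (222,127) to (428,221). One spent cartridge sits in nest 4 (rib near (409,188)), and nests 1–3 are empty. The crank knob is at (530,235). A zoom gives the measurements.

```bash
python3 - <<'E'
from h import *
s=np.load('w4.npy',allow_pickle=True).item()
im=cv2.convertScaleAbs(s['color'],alpha=1.0)
a=cv2.resize(im[105:235,210:440],None,fx=3.4,fy=3.4,interpolation=cv2.INTER_CUBIC);cv2.imwrite('pics/w5.png',a)
for n,u,v,z in(('knob',540,237,.135),('hub',517,184,.082)):print(n,px2w(s,u,v,z).round(4))
E
```

```text
knob [0.578 0.226 0.135]
hub [0.5375 0.2294 0.082 ]
```

View pics/w5.png

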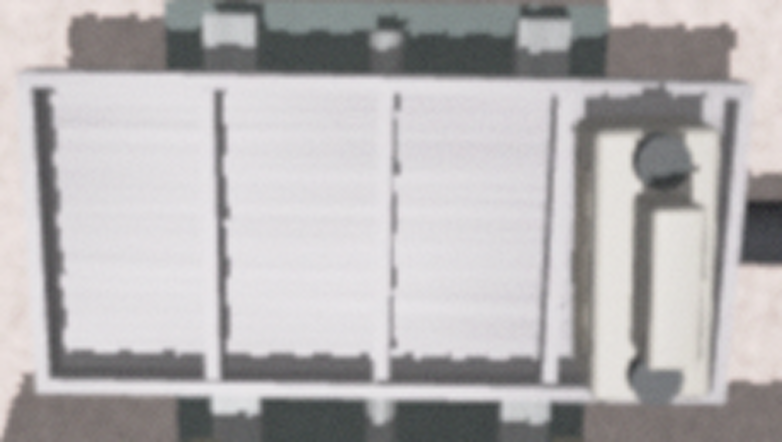

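```bash
python3 - <<'E'
from h import *
s=np.load('w4.npy',allow_pickle=True).item()
q=lambda u,v,z: px2w(s,210+u/3.4,105+v/3.4,z)[:2]
c=[q(655,207,.11),q(705,207,.11),q(700,367,.11),q(652,370,.11)]
print('rib',np.round(c,4).tolist(),np.mean(c,0))
d=[(q(a,84,.051),q(b,388,.051)) for a,b in((27,42),(218,212),(390,382),(556,551),(742,724))]
for a,b in d:print(np.round(a,4),np.round(b,4),(a+b)/2)
E
```

```text
rib [[0.503, 0.0998], [0.5041, 0.1143], [0.5529, 0.1126], [0.5527, 0.0981]] [0.52818154 0.10618025]
[ 0.4572 -0.0947] [ 0.5629 -0.1057] [ 0.51005314 -0.10022328]
[ 0.4619 -0.0315] [ 0.5675 -0.0455] [ 0.51469259 -0.03846936]
[0.4662 0.0255] [0.572  0.0148] [0.51909766 0.02015892]
[0.4703 0.0805] [0.5765 0.0748] [0.52341626 0.0776347 ]
[0.4749 0.1421] [0.5811 0.1362] [0.52803818 0.13915274]
```

The lone spent rib centre is at about (0.528, 0.106), which matches nest 4. Grasping it.

Call:
jog_arm:
  motion:
    - {"translation": [0.4, 2.1, 0], "rot": [0, 0, 0], "jaw": 0.5}
    - {"translation": [0.4, 2.1, -2], "rot": [0, 0, 0], "jaw": 0.5}
    - {"translation": [0.4, 2.1, -2], "rot": [0, 0, 0], "jaw": 0.5}
    - {"translation": [0.4, 2.2, -3], "rot": [0, 0, 0], "jaw": 0.5}
    - {"translation": [0, 0, -4], "rot": [0, 0, 0], "jaw": 0.5}
    - {"translation": [0, 0, -4], "rot": [0, 0, 0], "jaw": 0.5}
    - {"translation": [0, 0, -3], "rot": [0, 0, 0], "jaw": 0.5}
    - {"translation": [0, 0, -1.7], "rot": [0, 0, 0], "jaw": 0.5}
    - {"translation": [0, 0, 0], "rot": [0, 0, 0], "jaw": 0.5}
    - {"translation": [0, 0, 0], "rot": [0, 0, 0], "jaw": 0.5}
    - {"translation": [0, 0, 0], "rot": [0, 0, 0], "jaw": 0}
    - {"translation": [0, 0, 0], "rot": [0, 0, 0], "jaw": 0}
    - {"translation": [0, 0, 0], "rot": [0, 0, 0], "jaw": 0}
    - {"translation": [0, 0, 0], "rot": [0, 0, 0], "jaw": 0}
    - {"translation": [0, 0, 0], "rot": [0, 0, 0], "jaw": 0}
  grip_force: 25

```text
time_s: 13.7
position: [0.5278, 0.1056, 0.0872]
tool_rot: [0.0, 0.037, 0.999, 0.0]
ft_force: [-0.4, 1.1, 2.8]
opening: 0.0157
```

Call:
jog_arm:
  motion:
    - {"translation": [0, 0, 2], "rot": [0, 0, 0], "jaw": 0}
    - {"translation": [0, 0, 3], "rot": [0, 0, 0], "jaw": 0}
    - {"translation": [0, 0, 4], "rot": [0, 0, 0], "jaw": 0}
    - {"translation": [0, 0, 4], "rot": [0, 0, 0], "jaw": 0}
    - {"translation": [-0.1, 2.8, 1], "rot": [0, 0, 0.5], "jaw": 0}
    - {"translation": [-0.1, 2.8, 0], "rot": [0, 0, 0.5], "jaw": 0}
    - {"translation": [-0.1, 2.8, 0], "rot": [0, 0, 0.5], "jaw": 0}
    - {"translation": [-0.1, 2.8, 0], "rot": [0, 0, 0.5], "jaw": 0}
    - {"translation": [-0.1, 2.8, 0], "rot": [0, 0, 0.5], "jaw": 0}
    - {"translation": [-0.1, 2.8, 0], "rot": [0, 0, 0.5], "jaw": 0}
    - {"translation": [-0.2, 2.8, 0], "rot": [0, 0, 0.5], "jaw": 0}
    - {"translation": [-0.2, 2.8, 0], "rot": [0, 0, 0.5], "jaw": 0}
    - {"translation": [-0.2, 2.8, 0], "rot": [0, 0, 0], "jaw": 0}
    - {"translation": [-0.2, 3.2, 0], "rot": [0, 0, 0], "jaw": 0}
    - {"translation": [0, 0, 0], "rot": [0, 0, 0], "jaw": 0}
    - {"translation": [0, 0, 0], "rot": [0, 0, 0], "jaw": 0}

```text
time_s: 15.3
position: [0.5133, 0.3897, 0.2263]
tool_rot: [-0.0, 0.002, 1.0, -0.0]
ft_force: [-0.3, -0.4, -1.2]
opening: 0.0157
```

```bash
python3 - <<'E'
from h import *
s=snap('wrist');im=cv2.convertScaleAbs(s['color'],alpha=1.3);np.save('w6.npy',s,allow_pickle=True)
cv2.imwrite('pics/w6.png',im);print(bot.get_state()['position'])
E
```

```text
[0.51352328 0.38909746 0.22651795]
```

View pics/w6.png

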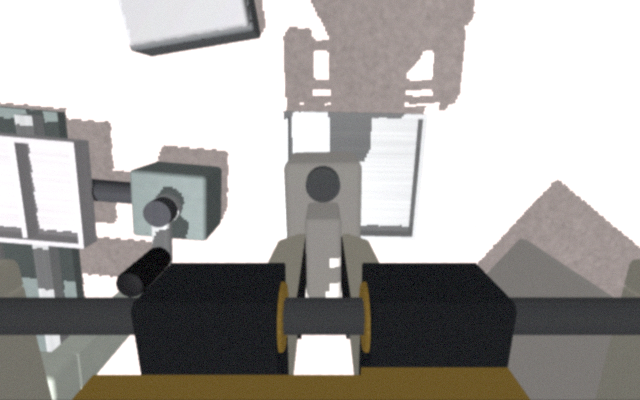

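```bash
python3 - <<'E'
from h import *
s=np.load('w6.npy',allow_pickle=True).item();print(s['cx'],s['cy'],np.round(s['pose'],4).tolist())
for c in[(287,112),(425,113),(414,236)]:print(px2w(s,*c,.024))
for c in((.44,.345,.024),(.44,.495,.024)):print(w2px(s,c))
E
```

```text
323.25677762886846 199.1151338547065 [[0.003, 0.9651, 0.2618, 0.4407], [1.0, -0.0029, -0.0008, 0.3895], [-0.0, 0.2618, -0.9651, 0.3922], [0.0, 0.0, 0.0, 1.0]]
[0.44758261 0.35214871 0.024     ]
[0.44900642 0.49429745 0.024     ]
[0.58420123 0.49181636 0.024     ]
[279.79366349 104.38695595]
[426.33575225 103.93335201]
```

The tray spans y 0.35–0.495 and the held cartridge hangs upright over its right slot. Lowering and releasing.

Call:
jog_arm:
  motion:
    - {"translation": [0, 0, -4], "rot": [0, 0, 0], "jaw": 0}
    - {"translation": [0, 0, -4], "rot": [0, 0, 0], "jaw": 0}
    - {"translation": [0, 0, -4], "rot": [0, 0, 0], "jaw": 0}
    - {"translation": [0, 0, -3], "rot": [0, 0, 0], "jaw": 0}
    - {"translation": [0, 0, -1.2], "rot": [0, 0, 0], "jaw": 0}
    - {"translation": [0, 0, -0.7], "rot": [0, 0, 0], "jaw": 0}
    - {"translation": [0, 0, 0], "rot": [0, 0, 0], "jaw": 0}
    - {"translation": [0, 0, 0], "rot": [0, 0, 0], "jaw": 0}

```text
time_s: 16.15
position: [0.5144, 0.3899, 0.0594]
tool_rot: [0.001, 0.002, 1.0, 0.001]
ft_force: [0.3, -0.9, -1.3]
opening: 0.0164
```

Call:
jog_arm:
  motion:
    - {"translation": [0, 0, 0], "rot": [0, 0, 0], "jaw": 0.4}
    - {"translation": [0, 0, 0], "rot": [0, 0, 0], "jaw": 0.4}
    - {"translation": [0, 0, 0], "rot": [0, 0, 0], "jaw": 0.4}
    - {"translation": [0, 0, 3], "rot": [0, 0, 0], "jaw": 0.4}
    - {"translation": [0, 0, 4], "rot": [0, 0, 0], "jaw": 0.4}
    - {"translation": [0, 0, 4], "rot": [0, 0, 0], "jaw": 0.4}
    - {"translation": [0, 0, 4], "rot": [0, 0, 0], "jaw": 0.4}
    - {"translation": [-0.3, -4, 4], "rot": [0, 0, 0], "jaw": 0.4}
    - {"translation": [-0.3, -4, 2], "rot": [0, 0, 0], "jaw": 0.4}
    - {"translation": [-0.3, -4, 0], "rot": [0, 0, 0], "jaw": 0.4}
    - {"translation": [-0.3, -4, 0], "rot": [0, 0, 0], "jaw": 0.4}
    - {"translation": [-0.3, -4, 0], "rot": [0, 0, 0], "jaw": 0.4}
    - {"translation": [-0.3, -4, 0], "rot": [0, 0, 0], "jaw": 0.4}
    - {"translation": [-0.3, -4, 0], "rot": [0, 0, 0], "jaw": 0.4}
    - {"translation": [-0.3, -4, 0], "rot": [0, 0, 0], "jaw": 0.4}
    - {"translation": [-0.3, -4, 0], "rot": [0, 0, 0.5], "jaw": 0.4}
    - {"translation": [-0.3, -4, 0], "rot": [0, 0, 0.5], "jaw": 0.4}
    - {"translation": [-0.3, -4, 0], "rot": [0, 0, 0.5], "jaw": 0.4}
    - {"translation": [-0.3, -4, 0], "rot": [0, 0, 0.5], "jaw": 0.4}
    - {"translation": [-0.3, -4, 0], "rot": [0, 0, 0.5], "jaw": 0.4}

```text
time_s: 18.15
position: [0.4746, -0.1273, 0.2636]
tool_rot: [0.0, -0.02, 1.0, -0.0]
ft_force: [0.6, 0.3, -0.3]
opening: 0.0375
```

Call:
jog_arm:
  motion:
    - {"translation": [0, -4, 0], "rot": [0, 0, 0.5], "jaw": 0.4}
    - {"translation": [0, -4, 0], "rot": [0, 0, 0.5], "jaw": 0.4}
    - {"translation": [0, -4, 0], "rot": [0, 0, 0.5], "jaw": 0.4}
    - {"translation": [0, -4, 0], "rot": [0, 0, 0.5], "jaw": 0.4}
    - {"translation": [0, 0, 0], "rot": [0, 0, 0], "jaw": 0.4}
    - {"translation": [0, 0, 0], "rot": [0, 0, 0], "jaw": 0.4}
    - {"translation": [0, 0, 0], "rot": [0, 0, 0], "jaw": 0.4}

```text
time_s: 18.85
position: [0.475, -0.2848, 0.2633]
tool_rot: [0.0, -0.037, 0.999, 0.0]
ft_force: [0.5, 0.3, -0.4]
opening: 0.037
```

```bash
python3 - <<'E'
from h import *
s=snap('wrist');im=cv2.convertScaleAbs(s['color'],alpha=1.0);np.save('w7.npy',s,allow_pickle=True)
cv2.imwrite('pics/w7.png',cv2.resize(im[60:270,130:520],None,fx=2.05,fy=2.05,interpolation=cv2.INTER_CUBIC));st=bot.get_state();print(st['position'],st['joints'])
E
```

```text
[ 0.47514191 -0.28465601  0.263335  ] [-6.23885366e-01  3.15568031e-01  1.58691298e+00  1.65944327e-04
  1.23909304e+00 -2.26975354e+00]
```

View pics/w7.png

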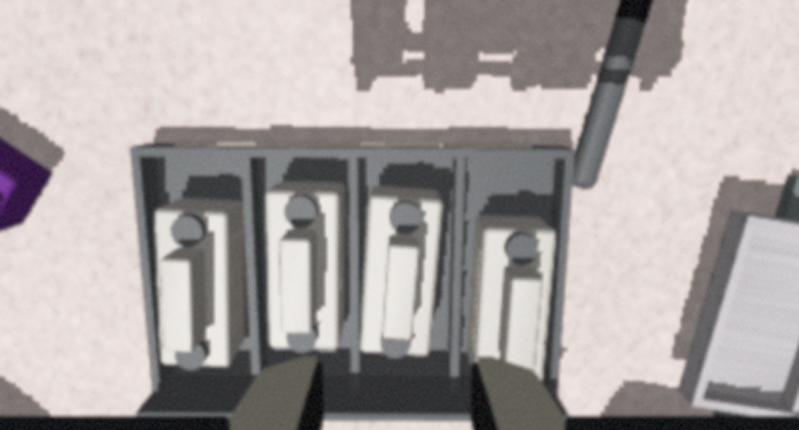

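```bash
python3 - <<'E'
from h import *
s=np.load('w7.npy',allow_pickle=True).item()
q=lambda u,v,z: px2w(s,130+u/2.05,60+v/2.05,z)[:2]
for n,a,b in(('a',(525,277),(523,367)),('b',(406,236),(398,338)),('c',(297,234),(299,335)),('d',(179,253),(179,362))):
    A=q(*a,.08);B=q(*b,.08);d=B-A;print(n,((A+B)/2).round(4),np.linalg.norm(d).round(4),np.degrees(np.arctan2(d[1],d[0])).round(1))
for c in((135,150),(571,152)):print('bin front',q(*c,.03))
E
```

```text
a [ 0.5124 -0.2161] 0.0489 5.8
b [ 0.4985 -0.2804] 0.054 0.1
c [ 0.5011 -0.3332] 0.0532 3.3
d [ 0.518  -0.3936] 0.0587 -0.3
bin front [ 0.44439042 -0.43214183]
bin front [ 0.42740965 -0.19159799]
```

```bash
python3 - <<'E'
from h import *
s=np.load('w7.npy',allow_pickle=True).item()
q=lambda u,v,z: px2w(s,130+u/2.05,60+v/2.05,z)[:2]
for n,e in(('a',(515,222)),('b',(404,196)),('c',(305,190)),('d',(195,207))):print(n,q(*e,.05)+.045*np.array([np.cos(.07),np.sin(.07)]))
s=np.load('w6.npy',allow_pickle=True).item()
print(px2w(s,323,162,.2195)+[.045,0,0], px2w(s,323,214,.2495)+[.025,0,0])
E
```

```text
a [ 0.51027053 -0.21836389]
b [ 0.50074059 -0.27917067]
c [ 0.50149644 -0.33203539]
d [ 0.51502644 -0.39047399]
[0.51331944 0.3892913  0.2195    ] [0.5111127  0.38925695 0.2495    ]
```

Call:
jog_arm:
  motion:
    - {"translation": [1.2, 2.3, -1], "rot": [0, 0, 0], "jaw": 0.4}
    - {"translation": [1.2, 2.3, -2], "rot": [0, 0, 0], "jaw": 0.4}
    - {"translation": [1.2, 2.2, -2], "rot": [0, 0, 0], "jaw": 0.4}
    - {"translation": [0, 0, -4], "rot": [0, 0, 0], "jaw": 0.4}
    - {"translation": [0, 0, -4], "rot": [0, 0, 0], "jaw": 0.4}
    - {"translation": [0, 0, -4], "rot": [0, 0, 0], "jaw": 0.4}
    - {"translation": [0, 0, -2.5], "rot": [0, 0, 0], "jaw": 0.4}
    - {"translation": [0, 0, -1.1], "rot": [0, 0, 0], "jaw": 0.4}
    - {"translation": [0, 0, 0], "rot": [0, 0, 0], "jaw": 0.4}
    - {"translation": [0, 0, 0], "rot": [0, 0, 0], "jaw": 0.4}
    - {"translation": [0, 0, 0], "rot": [0, 0, 0], "jaw": 0}
    - {"translation": [0, 0, 0], "rot": [0, 0, 0], "jaw": 0}
    - {"translation": [0, 0, 0], "rot": [0, 0, 0], "jaw": 0}
    - {"translation": [0, 0, 0], "rot": [0, 0, 0], "jaw": 0}

```text
time_s: 20.3
position: [0.5112, -0.2178, 0.0576]
tool_rot: [0.0, -0.037, 0.999, -0.0]
ft_force: [0.3, -0.1, 2.8]
opening: 0.0164
```

Call:
jog_arm:
  motion:
    - {"translation": [0, 0, 2], "rot": [0, 0, 0], "jaw": 0}
    - {"translation": [0, 0, 4], "rot": [0, 0, 0], "jaw": 0}
    - {"translation": [0, 0, 4], "rot": [0, 0, 0], "jaw": 0}
    - {"translation": [0, 0, 4], "rot": [0, 0, 0], "jaw": 0}
    - {"translation": [0.1, 3, 2.3], "rot": [0, 0, -0.8], "jaw": 0}
    - {"translation": [0.1, 3, 0], "rot": [0, 0, -0.8], "jaw": 0}
    - {"translation": [0.1, 3, 0], "rot": [0, 0, -0.8], "jaw": 0}
    - {"translation": [0.1, 3, 0], "rot": [0, 0, -0.8], "jaw": 0}
    - {"translation": [0.1, 3, 0], "rot": [0, 0, -0.8], "jaw": 0}
    - {"translation": [0.1, 3, 0], "rot": [0, 0, -0.8], "jaw": 0}
    - {"translation": [0.2, 3, 0], "rot": [0, 0, -0.8], "jaw": 0}
    - {"translation": [0.2, 3, 0], "rot": [0, 0, -0.8], "jaw": 0}
    - {"translation": [0.2, 3, 0], "rot": [0, 0, -0.8], "jaw": 0}
    - {"translation": [0.2, 3, 0], "rot": [0, 0, -0.8], "jaw": 0}
    - {"translation": [0.1, 2.6, 0], "rot": [0, 0, -0.6], "jaw": 0}
    - {"translation": [0, 0, 0], "rot": [0, 0, 0], "jaw": 0}
    - {"translation": [0, 0, 0], "rot": [0, 0, 0], "jaw": 0}

```text
time_s: 22.0
position: [0.5258, 0.1083, 0.22]
tool_rot: [-0.0, 0.037, 0.999, -0.0]
ft_force: [-0.5, 0.2, -2.2]
opening: 0.0158
```

```bash
python3 - <<'E'
from h import *
s=snap('wrist');im=cv2.convertScaleAbs(s['color'],alpha=1.0);np.save('w8.npy',s,allow_pickle=True)
cv2.imwrite('pics/w8.png',im);st=bot.get_state();print(st['position'],st['tool_rot'])
E
```

```text
[0.52583097 0.10780099 0.21999707] [-2.19021690e-04  3.79202722e-02  9.99280732e-01 -1.56505847e-04]
```

View pics/w8.png

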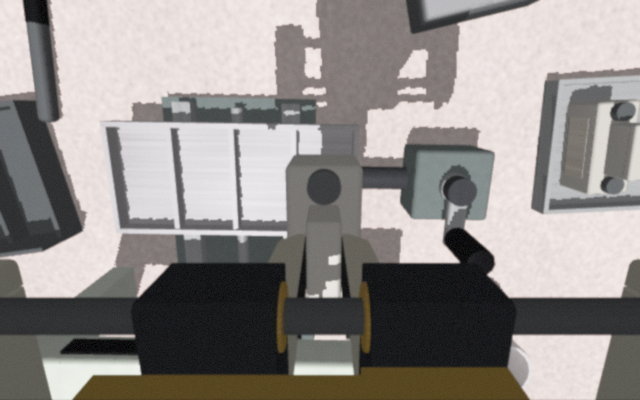

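The spent cartridge stands upright in the tray at (610,148). The held one hangs over nest 4, with the carriage front rim at row 124, back rim at row 232 and dividers at columns 176, 236 and 298. Checking alignment by numbers.

```bash
python3 - <<'E'
from h import *
s=np.load('w8.npy',allow_pickle=True).item()
for a,b in(((106,124),(121,231)),((175,126),(179,233)),((236,126),(238,233))):
    A=px2w(s,*a,.051);B=px2w(s,*b,.051);print(A.round(4)[:2],B.round(4)[:2],((A+B)/2)[:2].round(4))
print(px2w(s,357,128,.051))
e=np.array([.0785,.997]);u=np.array([.997,-.0785])
print('held',px2w(s,322,157,.213)[:2]+.045*u)
E
```

```text
[ 0.4555 -0.0925] [ 0.5624 -0.1027] [ 0.5089 -0.0976]
[ 0.4621 -0.0279] [ 0.569  -0.0438] [ 0.5156 -0.0358]
[0.4664 0.0296] [0.5735 0.0166] [0.52   0.0231]
[0.47678887 0.14368286 0.051     ]
held [0.52324288 0.10727479]
```

Call:
jog_arm:
  motion:
    - {"translation": [0.2, 0.25, -4], "rot": [0, 0, 0], "jaw": 0}
    - {"translation": [0, 0, -4], "rot": [0, 0, 0], "jaw": 0}
    - {"translation": [0, 0, -2.5], "rot": [0, 0, 0], "jaw": 0}
    - {"translation": [0, 0, -1.5], "rot": [0, 0, 0], "jaw": 0}
    - {"translation": [0, 0, -0.8], "rot": [0, 0, 0], "jaw": 0}
    - {"translation": [0, 0, -0.4], "rot": [0, 0, 0], "jaw": 0}
    - {"translation": [0, 0, 0], "rot": [0, 0, 0], "jaw": 0}
    - {"translation": [0, 0, 0], "rot": [0, 0, 0], "jaw": 0}

```text
time_s: 22.85
position: [0.5285, 0.1107, 0.089]
tool_rot: [0.001, 0.038, 0.999, 0.0]
ft_force: [0.1, -0.7, -1.4]
opening: 0.016
```

Call:
jog_arm:
  motion:
    - {"translation": [0, 0, 0], "rot": [0, 0, 0], "jaw": 0.4}
    - {"translation": [0, 0, 0], "rot": [0, 0, 0], "jaw": 0.4}
    - {"translation": [0, 0, 0], "rot": [0, 0, 0], "jaw": 0.4}
    - {"translation": [0, 0, 3], "rot": [0, 0, 0], "jaw": 0.4}
    - {"translation": [0, 0, 4], "rot": [0, 0, 0], "jaw": 0.4}
    - {"translation": [0, 0, 4], "rot": [0, 0, 0], "jaw": 0.4}
    - {"translation": [-0.3, -4, 0], "rot": [0, 0, 0.9], "jaw": 0.4}
    - {"translation": [-0.3, -4, 0], "rot": [0, 0, 0.9], "jaw": 0.4}
    - {"translation": [-0.3, -4, 0], "rot": [0, 0, 0.9], "jaw": 0.4}
    - {"translation": [-0.3, -4, 0], "rot": [0, 0, 0.9], "jaw": 0.4}
    - {"translation": [-0.3, -4, 0], "rot": [0, 0, 0.9], "jaw": 0.4}
    - {"translation": [-0.3, -4, 0], "rot": [0, 0, 0.9], "jaw": 0.4}
    - {"translation": [-0.3, -4, 0], "rot": [0, 0, 0.8], "jaw": 0.4}
    - {"translation": [-0.3, -4, 0], "rot": [0, 0, 0.8], "jaw": 0.4}
    - {"translation": [-0.3, -4, 0], "rot": [0, 0, 0.8], "jaw": 0.4}
    - {"translation": [-0.2, -3, 0], "rot": [0, 0, 0.8], "jaw": 0.4}
    - {"translation": [0, 0, 0], "rot": [0, 0, 0], "jaw": 0.4}
    - {"translation": [0, 0, 0], "rot": [0, 0, 0], "jaw": 0.4}

```text
time_s: 24.65
position: [0.4988, -0.2792, 0.1981]
tool_rot: [-0.0, -0.036, 0.999, 0.0]
ft_force: [0.7, 1.2, -0.1]
opening: 0.0372
```

```bash
python3 - <<'E'
from h import *
s=snap('wrist');im=cv2.convertScaleAbs(s['color'],alpha=1.0);np.save('w9.npy',s,allow_pickle=True)
cv2.imwrite('pics/w9.png',im);st=bot.get_state();print(st['position'],st['tool_rot'])
E
```

```text
[ 0.49898528 -0.27856817  0.19812226] [-7.26374558e-05 -3.68706966e-02  9.99320025e-01  1.83582857e-04]
```

View pics/w9.png

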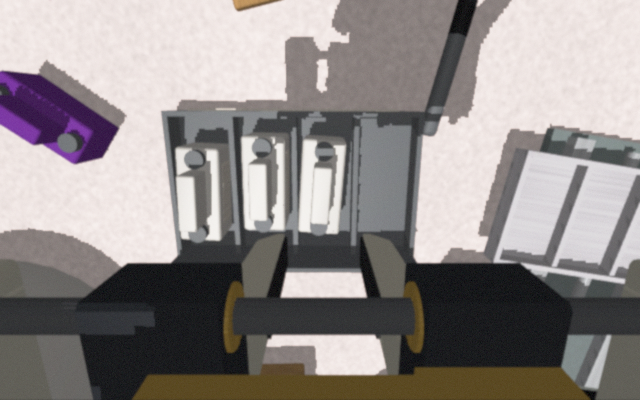

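The remaining three are unmoved in the bin at (194,190), (262,180) and (322,185). Picking the one at (322,185).

Call:
jog_arm:
  motion:
    - {"translation": [0.05, -0.05, -4], "rot": [0, 0, 0], "jaw": 0.4}
    - {"translation": [0, 0, -4], "rot": [0, 0, 0], "jaw": 0.4}
    - {"translation": [0, 0, -3.5], "rot": [0, 0, 0], "jaw": 0.4}
    - {"translation": [0, 0, -1.7], "rot": [0, 0, 0], "jaw": 0.4}
    - {"translation": [0, 0, -0.9], "rot": [0, 0, 0], "jaw": 0.4}
    - {"translation": [0, 0, 0], "rot": [0, 0, 0], "jaw": 0.4}
    - {"translation": [0, 0, 0], "rot": [0, 0, 0], "jaw": 0}
    - {"translation": [0, 0, 0], "rot": [0, 0, 0], "jaw": 0}
    - {"translation": [0, 0, 0], "rot": [0, 0, 0], "jaw": 0}
    - {"translation": [0, 0, 0], "rot": [0, 0, 0], "jaw": 0}

```text
time_s: 25.7
position: [0.4999, -0.28, 0.0579]
tool_rot: [0.001, -0.037, 0.999, -0.0]
ft_force: [-1.2, 0.6, 4.1]
opening: 0.0155
```

Call:
jog_arm:
  motion:
    - {"translation": [0, 0, 2], "rot": [0, 0, 0], "jaw": 0}
    - {"translation": [0, 0, 4], "rot": [0, 0, 0], "jaw": 0}
    - {"translation": [0, 0, 4], "rot": [0, 0, 0], "jaw": 0}
    - {"translation": [0, 0, 4], "rot": [0, 0, 0], "jaw": 0}
    - {"translation": [0.2, 3, 2], "rot": [0, 0, -0.8], "jaw": 0}
    - {"translation": [0.2, 3, 0], "rot": [0, 0, -0.8], "jaw": 0}
    - {"translation": [0.2, 3, 0], "rot": [0, 0, -0.8], "jaw": 0}
    - {"translation": [0.2, 3, 0], "rot": [0, 0, -0.8], "jaw": 0}
    - {"translation": [0.2, 3, 0], "rot": [0, 0, -0.8], "jaw": 0}
    - {"translation": [0.2, 3, 0], "rot": [0, 0, -0.8], "jaw": 0}
    - {"translation": [0.2, 3, 0], "rot": [0, 0, -0.8], "jaw": 0}
    - {"translation": [0.2, 3, 0], "rot": [0, 0, -0.8], "jaw": 0}
    - {"translation": [0.2, 3, 0], "rot": [0, 0, -0.8], "jaw": 0}
    - {"translation": [0.2, 3, 0], "rot": [0, 0, -0.8], "jaw": 0}
    - {"translation": [0.2, 3.1, 0], "rot": [0, 0, -0.6], "jaw": 0}
    - {"translation": [0, 0, 0], "rot": [0, 0, 0], "jaw": 0}
    - {"translation": [0, 0, 0], "rot": [0, 0, 0], "jaw": 0}

```text
time_s: 27.4
position: [0.5213, 0.0515, 0.2172]
tool_rot: [-0.0, 0.037, 0.999, -0.0]
ft_force: [-0.3, 0.2, -1.3]
opening: 0.0159
```

Call:
jog_arm:
  motion:
    - {"translation": [0.05, 0, -4], "rot": [0, 0, 0], "jaw": 0}
    - {"translation": [0, 0, -4], "rot": [0, 0, 0], "jaw": 0}
    - {"translation": [0, 0, -2.2], "rot": [0, 0, 0], "jaw": 0}
    - {"translation": [0, 0, -1.5], "rot": [0, 0, 0], "jaw": 0}
    - {"translation": [0, 0, -0.7], "rot": [0, 0, 0], "jaw": 0}
    - {"translation": [0, 0, -0.4], "rot": [0, 0, 0], "jaw": 0}
    - {"translation": [0, 0, 0], "rot": [0, 0, 0], "jaw": 0}
    - {"translation": [0, 0, 0], "rot": [0, 0, 0], "jaw": 0}

```text
time_s: 28.2
position: [0.5225, 0.0511, 0.0899]
tool_rot: [0.001, 0.038, 0.999, 0.0]
ft_force: [-0.5, -0.8, -1.2]
opening: 0.0158
```

Call:
jog_arm:
  motion:
    - {"translation": [0, 0, -0.1], "rot": [0, 0, 0], "jaw": 0}
    - {"translation": [0, 0, 0], "rot": [0, 0, 0], "jaw": 0.4}
    - {"translation": [0, 0, 0], "rot": [0, 0, 0], "jaw": 0.4}
    - {"translation": [0, 0, 0], "rot": [0, 0, 0], "jaw": 0.4}
    - {"translation": [0, 0, 3], "rot": [0, 0, 0], "jaw": 0.4}
    - {"translation": [0, 0, 4], "rot": [0, 0, 0], "jaw": 0.4}
    - {"translation": [0, 0, 4], "rot": [0, 0, 0], "jaw": 0.4}
    - {"translation": [-0.2, -3.8, 0], "rot": [0, 0, 0.9], "jaw": 0.4}
    - {"translation": [-0.2, -3.8, 0], "rot": [0, 0, 0.9], "jaw": 0.4}
    - {"translation": [-0.2, -3.8, 0], "rot": [0, 0, 0.9], "jaw": 0.4}
    - {"translation": [-0.2, -3.8, 0], "rot": [0, 0, 0.9], "jaw": 0.4}
    - {"translation": [-0.2, -3.8, 0], "rot": [0, 0, 0.9], "jaw": 0.4}
    - {"translation": [-0.2, -3.8, 0], "rot": [0, 0, 0.9], "jaw": 0.4}
    - {"translation": [-0.2, -3.8, 0], "rot": [0, 0, 0.8], "jaw": 0.4}
    - {"translation": [-0.2, -3.8, 0], "rot": [0, 0, 0.8], "jaw": 0.4}
    - {"translation": [-0.2, -3.8, 0], "rot": [0, 0, 0.8], "jaw": 0.4}
    - {"translation": [-0.3, -4.1, 0], "rot": [0, 0, 0.8], "jaw": 0.4}
    - {"translation": [0, 0, 0], "rot": [0, 0, 0], "jaw": 0.4}
    - {"translation": [0, 0, 0], "rot": [0, 0, 0], "jaw": 0.4}

```text
time_s: 30.1
position: [0.5007, -0.332, 0.1979]
tool_rot: [-0.0, -0.036, 0.999, 0.0]
ft_force: [0.4, -1.0, -1.1]
opening: 0.0376
```

```bash
cat >> h.py <<'E'
def chk(s,pts,h):
    g=cv2.cvtColor(s['color'],cv2.COLOR_BGR2GRAY);print('u@rib top profile')
    for x,y in pts:
        for dx in(-.02,):
            r=[int(g[tuple(np.clip(np.round(w2px(s,[x+dx,y+d,h])[::-1]).astype(int),0,[399,639]))]) for d in np.arange(-.030,.0301,.004)]
            print((x,y),r)
E
python3 - <<'E'
from h import *
s=snap('wrist');chk(s,[(.501,-.3325),(.516,-.392)],.08)
w=np.load('w9.npy',allow_pickle=True).item();chk(w,[(.501,-.3325),(.516,-.392)],.08)
print(bot.get_state()['position'])
E
```

```text
u@rib top profile
(0.501, -0.3325) [111, 75, 153, 244, 243, 240, 243, 242, 237, 126, 239, 111, 133, 84, 139, 139]
(0.516, -0.392) [234, 232, 145, 48, 240, 240, 242, 244, 233, 100, 124, 235, 219, 116, 106, 148]
u@rib top profile
(0.501, -0.3325) [99, 123, 138, 54, 233, 231, 239, 240, 241, 98, 123, 228, 199, 98, 132, 88]
(0.516, -0.392) [230, 235, 235, 210, 133, 222, 234, 238, 227, 97, 101, 120, 184, 233, 105, 103]
[ 0.50091571 -0.33115597  0.19798308]
```

Call:
jog_arm:
  motion:
    - {"translation": [0.02, -0.3, -4], "rot": [0, 0, 0], "jaw": 0.4}
    - {"translation": [0, 0, -4], "rot": [0, 0, 0], "jaw": 0.4}
    - {"translation": [0, 0, -3.5], "rot": [0, 0, 0], "jaw": 0.4}
    - {"translation": [0, 0, -1.7], "rot": [0, 0, 0], "jaw": 0.4}
    - {"translation": [0, 0, -0.9], "rot": [0, 0, 0], "jaw": 0.4}
    - {"translation": [0, 0, 0], "rot": [0, 0, 0], "jaw": 0.4}
    - {"translation": [0, 0, 0], "rot": [0, 0, 0], "jaw": 0}
    - {"translation": [0, 0, 0], "rot": [0, 0, 0], "jaw": 0}
    - {"translation": [0, 0, 0], "rot": [0, 0, 0], "jaw": 0}
    - {"translation": [0, 0, 0], "rot": [0, 0, 0], "jaw": 0}

```text
time_s: 31.15
position: [0.5016, -0.3349, 0.0581]
tool_rot: [0.001, -0.037, 0.999, -0.0]
ft_force: [-0.9, 1.1, 5.4]
opening: 0.0156
```

Call:
jog_arm:
  motion:
    - {"translation": [0, 0, 2], "rot": [0, 0, 0], "jaw": 0}
    - {"translation": [0, 0, 4], "rot": [0, 0, 0], "jaw": 0}
    - {"translation": [0, 0, 4], "rot": [0, 0, 0], "jaw": 0}
    - {"translation": [0, 0, 4], "rot": [0, 0, 0], "jaw": 0}
    - {"translation": [0.1, 3, 2], "rot": [0, 0, -0.8], "jaw": 0}
    - {"translation": [0.1, 3, 0], "rot": [0, 0, -0.8], "jaw": 0}
    - {"translation": [0.1, 3, 0], "rot": [0, 0, -0.8], "jaw": 0}
    - {"translation": [0.1, 3, 0], "rot": [0, 0, -0.8], "jaw": 0}
    - {"translation": [0.1, 3, 0], "rot": [0, 0, -0.8], "jaw": 0}
    - {"translation": [0.1, 3, 0], "rot": [0, 0, -0.8], "jaw": 0}
    - {"translation": [0.2, 3, 0], "rot": [0, 0, -0.8], "jaw": 0}
    - {"translation": [0.2, 3, 0], "rot": [0, 0, -0.8], "jaw": 0}
    - {"translation": [0.2, 3, 0], "rot": [0, 0, -0.8], "jaw": 0}
    - {"translation": [0.2, 3, 0], "rot": [0, 0, -0.8], "jaw": 0}
    - {"translation": [0.15, 2.6, 0], "rot": [0, 0, -0.6], "jaw": 0}
    - {"translation": [0, 0, 0], "rot": [0, 0, 0], "jaw": 0}
    - {"translation": [0, 0, 0], "rot": [0, 0, 0], "jaw": 0}

```text
time_s: 32.85
position: [0.5166, -0.0086, 0.2172]
tool_rot: [0.0, 0.037, 0.999, -0.0]
ft_force: [0.2, 0.5, -1.9]
opening: 0.0156
```

Call:
jog_arm:
  motion:
    - {"translation": [0, 0, -4], "rot": [0, 0, 0], "jaw": 0}
    - {"translation": [0, 0, -4], "rot": [0, 0, 0], "jaw": 0}
    - {"translation": [0, 0, -2.2], "rot": [0, 0, 0], "jaw": 0}
    - {"translation": [0, 0, -1.5], "rot": [0, 0, 0], "jaw": 0}
    - {"translation": [0, 0, -0.7], "rot": [0, 0, 0], "jaw": 0}
    - {"translation": [0, 0, -0.5], "rot": [0, 0, 0], "jaw": 0}
    - {"translation": [0, 0, 0], "rot": [0, 0, 0], "jaw": 0}
    - {"translation": [0, 0, 0], "rot": [0, 0, 0], "jaw": 0}

```text
time_s: 33.65
position: [0.5171, -0.009, 0.0888]
tool_rot: [0.001, 0.038, 0.999, -0.0]
ft_force: [0.6, -0.4, -1.5]
opening: 0.016
```

Call:
jog_arm:
  motion:
    - {"translation": [0, 0, 0], "rot": [0, 0, 0], "jaw": 0.4}
    - {"translation": [0, 0, 0], "rot": [0, 0, 0], "jaw": 0.4}
    - {"translation": [0, 0, 0], "rot": [0, 0, 0], "jaw": 0.4}
    - {"translation": [0, 0, 3], "rot": [0, 0, 0], "jaw": 0.4}
    - {"translation": [0, 0, 4], "rot": [0, 0, 0], "jaw": 0.4}
    - {"translation": [0, 0, 4], "rot": [0, 0, 0], "jaw": 0.4}
    - {"translation": [0, -3.8, 0], "rot": [0, 0, 0.9], "jaw": 0.4}
    - {"translation": [0, -3.8, 0], "rot": [0, 0, 0.9], "jaw": 0.4}
    - {"translation": [0, -3.8, 0], "rot": [0, 0, 0.9], "jaw": 0.4}
    - {"translation": [0, -3.8, 0], "rot": [0, 0, 0.9], "jaw": 0.4}
    - {"translation": [0, -3.8, 0], "rot": [0, 0, 0.9], "jaw": 0.4}
    - {"translation": [0, -3.8, 0], "rot": [0, 0, 0.9], "jaw": 0.4}
    - {"translation": [0, -3.8, 0], "rot": [0, 0, 0.8], "jaw": 0.4}
    - {"translation": [0, -3.8, 0], "rot": [0, 0, 0.8], "jaw": 0.4}
    - {"translation": [0, -3.8, 0], "rot": [0, 0, 0.8], "jaw": 0.4}
    - {"translation": [-0.1, -4.3, 0], "rot": [0, 0, 0.8], "jaw": 0.4}
    - {"translation": [0, 0, 0], "rot": [0, 0, 0], "jaw": 0.4}
    - {"translation": [0, 0, 0], "rot": [0, 0, 0], "jaw": 0.4}

```text
time_s: 35.45
position: [0.5154, -0.3941, 0.1977]
tool_rot: [-0.0, -0.036, 0.999, 0.0]
ft_force: [-0.9, 0.1, -0.7]
opening: 0.0371
```

```bash
python3 - <<'E'
from h import *
s=snap('wrist');chk(s,[(.516,-.392)],.08);print(bot.get_state()['position'])
cv2.imwrite('pics/w10.png',s['color'])
E
```

```text
u@rib top profile
(0.516, -0.392) [99, 66, 172, 243, 242, 243, 241, 241, 232, 138, 237, 74, 134, 87, 142, 137]
[ 0.51561461 -0.3932357   0.19793482]
```

Call:
jog_arm:
  motion:
    - {"translation": [0.03, 0, -4], "rot": [0, 0, 0], "jaw": 0.4}
    - {"translation": [0, 0, -4], "rot": [0, 0, 0], "jaw": 0.4}
    - {"translation": [0, 0, -3.5], "rot": [0, 0, 0], "jaw": 0.4}
    - {"translation": [0, 0, -1.7], "rot": [0, 0, 0], "jaw": 0.4}
    - {"translation": [0, 0, -0.9], "rot": [0, 0, 0], "jaw": 0.4}
    - {"translation": [0, 0, 0], "rot": [0, 0, 0], "jaw": 0.4}
    - {"translation": [0, 0, 0], "rot": [0, 0, 0], "jaw": 0}
    - {"translation": [0, 0, 0], "rot": [0, 0, 0], "jaw": 0}
    - {"translation": [0, 0, 0], "rot": [0, 0, 0], "jaw": 0}
    - {"translation": [0, 0, 0], "rot": [0, 0, 0], "jaw": 0}

```text
time_s: 36.5
position: [0.5163, -0.3941, 0.0581]
tool_rot: [0.001, -0.037, 0.999, -0.001]
ft_force: [-1.1, -0.6, 4.6]
opening: 0.0159
```

Call:
jog_arm:
  motion:
    - {"translation": [0, 0, 2], "rot": [0, 0, 0], "jaw": 0}
    - {"translation": [0, 0, 4], "rot": [0, 0, 0], "jaw": 0}
    - {"translation": [0, 0, 4], "rot": [0, 0, 0], "jaw": 0}
    - {"translation": [0, 0, 4], "rot": [0, 0, 0], "jaw": 0}
    - {"translation": [0, 3, 2], "rot": [0, 0, -0.8], "jaw": 0}
    - {"translation": [0, 3, 0], "rot": [0, 0, -0.8], "jaw": 0}
    - {"translation": [0, 3, 0], "rot": [0, 0, -0.8], "jaw": 0}
    - {"translation": [0, 3, 0], "rot": [0, 0, -0.8], "jaw": 0}
    - {"translation": [0, 3, 0], "rot": [0, 0, -0.8], "jaw": 0}
    - {"translation": [0, 3, 0], "rot": [0, 0, -0.8], "jaw": 0}
    - {"translation": [0, 3, 0], "rot": [0, 0, -0.8], "jaw": 0}
    - {"translation": [-0.1, 3, 0], "rot": [0, 0, -0.8], "jaw": 0}
    - {"translation": [-0.1, 3, 0], "rot": [0, 0, -0.8], "jaw": 0}
    - {"translation": [-0.1, 3, 0], "rot": [0, 0, -0.8], "jaw": 0}
    - {"translation": [-0.05, 2.5, 0], "rot": [0, 0, -0.6], "jaw": 0}
    - {"translation": [0, 0, 0], "rot": [0, 0, 0], "jaw": 0}
    - {"translation": [0, 0, 0], "rot": [0, 0, 0], "jaw": 0}

```text
time_s: 38.2
position: [0.5125, -0.0687, 0.2173]
tool_rot: [0.0, 0.037, 0.999, -0.0]
ft_force: [-0.1, 0.6, -1.2]
opening: 0.0157
```

```bash
python3 - <<'E'
from h import *
s=snap('wrist');np.save('w11.npy',s,allow_pickle=True);cv2.imwrite('pics/w11.png',s['color']);print(bot.get_state()['position'])
E
```

```text
[ 0.51254929 -0.06920186  0.2172429 ]
```

View pics/w11.png

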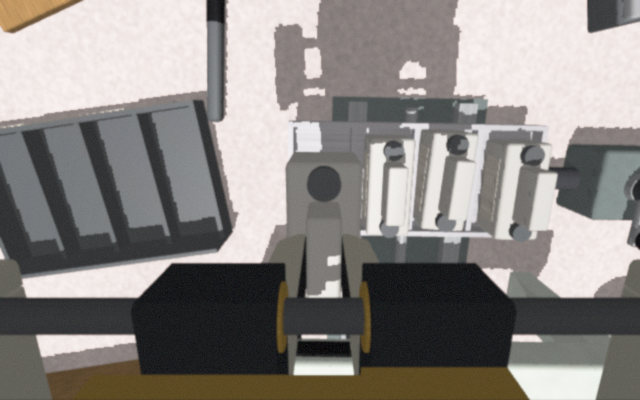

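The bin is empty and three cartridges sit in nests 2–4. The fourth hangs over nest 1, with the carriage corner at (291,124). Lowering it.

Call:
jog_arm:
  motion:
    - {"translation": [0, 0, -4], "rot": [0, 0, 0], "jaw": 0}
    - {"translation": [0, 0, -4], "rot": [0, 0, 0], "jaw": 0}
    - {"translation": [0, 0, -2.2], "rot": [0, 0, 0], "jaw": 0}
    - {"translation": [0, 0, -1.5], "rot": [0, 0, 0], "jaw": 0}
    - {"translation": [0, 0, -0.7], "rot": [0, 0, 0], "jaw": 0}
    - {"translation": [0, 0, -0.5], "rot": [0, 0, 0], "jaw": 0}
    - {"translation": [0, 0, 0], "rot": [0, 0, 0], "jaw": 0}
    - {"translation": [0, 0, 0], "rot": [0, 0, 0], "jaw": 0}

```text
time_s: 39.05
position: [0.5129, -0.0691, 0.0888]
tool_rot: [0.001, 0.038, 0.999, -0.0]
ft_force: [0.1, 1.0, -1.4]
opening: 0.0161
```

```bash
python3 - <<'E'
from h import *
s=np.load('w11.npy',allow_pickle=True).item()
print(px2w(s,291,124,.051),px2w(s,365,126,.051),px2w(s,546,129,.051))
E
```

```text
[ 0.45518924 -0.09508703  0.051     ] [ 0.46217718 -0.02602163  0.051     ] [0.4775957  0.14367694 0.051     ]
```

Call:
jog_arm:
  motion:
    - {"translation": [0, 0, 0], "rot": [0, 0, 0], "jaw": 0.4}
    - {"translation": [0, 0, 0], "rot": [0, 0, 0], "jaw": 0.4}
    - {"translation": [0, 0, 0], "rot": [0, 0, 0], "jaw": 0.4}
    - {"translation": [0, 0, 3], "rot": [0, 0, 0], "jaw": 0.4}
    - {"translation": [0, 0, 4], "rot": [0, 0, 0], "jaw": 0.4}
    - {"translation": [0, 0, 4], "rot": [0, 0, 0], "jaw": 0.4}
    - {"translation": [0, 3, 4], "rot": [0, 0, 0], "jaw": 0.4}
    - {"translation": [0, 3, 4], "rot": [0, 0, 0], "jaw": 0.4}
    - {"translation": [0, 3, 0.5], "rot": [0, 0, 0], "jaw": 0.4}
    - {"translation": [0, 0, 0], "rot": [0, 0, 0], "jaw": 0.4}
    - {"translation": [0, 0, 0], "rot": [0, 0, 0], "jaw": 0.4}

```text
time_s: 40.15
position: [0.5123, 0.0215, 0.283]
tool_rot: [-0.0, 0.037, 0.999, -0.0]
ft_force: [-0.1, -0.4, -0.1]
opening: 0.037
```

```bash
python3 - <<'E'
from h import *
s=snap('wrist');np.save('w12.npy',s,allow_pickle=True)
cv2.imwrite('pics/w12.png',cv2.resize(s['color'][90:260,190:590],None,fx=2,fy=2,interpolation=cv2.INTER_CUBIC));print(bot.get_state()['position'])
E
```

```text
[0.51225448 0.02093175 0.2826351 ]
```

View pics/w12.png

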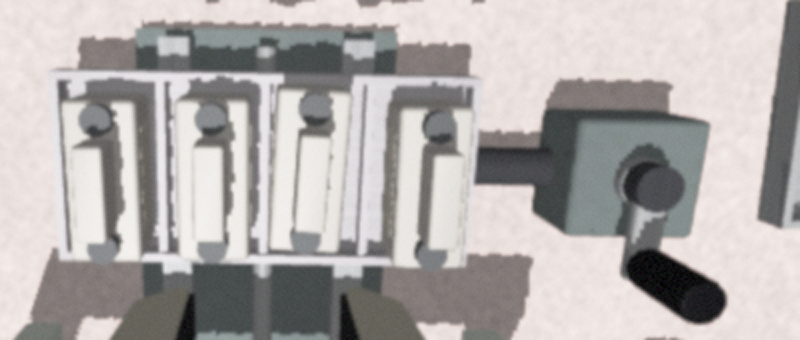

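All four are in nests. The nest 3 one, at crop (312,170), sits further forward and is slightly turned, so I'm measuring each.

```bash
python3 - <<'E'
from h import *
s=np.load('w12.npy',allow_pickle=True).item()
q=lambda u,v,z: px2w(s,190+u/2,90+v/2,z)[:2]
C=np.array([.5195,.0205]);U=np.array([.997,-.0785]);V=np.array([.0785,.997])
# front-left, front-right, back-left, back-right of body top z=.08
for n,c in ((1,[(64,101),(134,103),(76,258),(136,258)]),(2,[(176,100),(248,101),(180,257),(246,259)]),(3,[(280,90),(350,92),(271,248),(337,252)]),(4,[(402,107),(472,110),(394,264),(463,266)])):
    p=np.array([q(*k,.08) for k in c])-C
    l=np.c_[p@U,p@V-(n-2.5)*.06]*1000
    d=(l[2:]-l[:2]).mean(0);print(n,l.mean(0).round(1),'yaw',np.degrees(np.arctan2(d[1],d[0])).round(1),'len',d[0].round(1),'wid',(l[1,1]-l[0,1]).round(1))
print('knob',px2w(s,190+703/2,90+302/2,.135))
E
```

```text
1 [0.6 1.1] yaw -0.8 len 86.5 wid 36.8
2 [-0.1  0.8] yaw -0.6 len 87.3 wid 37.9
3 [-5.1 -6.7] yaw -2.7 len 87.6 wid 36.8
4 [3.6 0.6] yaw 0.8 len 87.3 wid 37.1
knob [0.58262143 0.2280629  0.135     ]
```

Nest 3's cartridge has shifted about 8 mm, against the nest's edge, probably the announced knock. It may be leaning on a wall, so I'm regripping and re-seating it.

Call:
jog_arm:
  motion:
    - {"translation": [0.4, 2.3, -3], "rot": [0, 0, -1], "jaw": 0.4}
    - {"translation": [0, 0, -4], "rot": [0, 0, -1], "jaw": 0.4}
    - {"translation": [0, 0, -4], "rot": [0, 0, 0], "jaw": 0.4}
    - {"translation": [0, 0, -4], "rot": [0, 0, 0], "jaw": 0.4}
    - {"translation": [0, 0, -2.5], "rot": [0, 0, 0], "jaw": 0.4}
    - {"translation": [0, 0, -1.8], "rot": [0, 0, 0], "jaw": 0.4}
    - {"translation": [0, 0, 0], "rot": [0, 0, 0], "jaw": 0.4}
    - {"translation": [0, 0, 0], "rot": [0, 0, 0], "jaw": 0}
    - {"translation": [0, 0, 0], "rot": [0, 0, 0], "jaw": 0}
    - {"translation": [0, 0, 0], "rot": [0, 0, 0], "jaw": 0}
    - {"translation": [0, 0, 0], "rot": [0, 0, 0], "jaw": 0}

```text
time_s: 41.3
position: [0.517, 0.0442, 0.091]
tool_rot: [0.001, 0.055, 0.998, -0.0]
ft_force: [-1.0, -1.4, 4.2]
opening: 0.0159
```

Call:
jog_arm:
  motion:
    - {"translation": [0, 0, 1.5], "rot": [0, 0, 0], "jaw": 0}
    - {"translation": [0, 0, 1.5], "rot": [0, 0, 0], "jaw": 0}
    - {"translation": [0.5, 0.7, 0], "rot": [0, 0, 2], "jaw": 0}
    - {"translation": [0, 0, 0], "rot": [0, 0, 0], "jaw": 0}
    - {"translation": [0, 0, 0], "rot": [0, 0, 0], "jaw": 0}

```text
time_s: 41.8
position: [0.5212, 0.0516, 0.1194]
tool_rot: [-0.001, 0.038, 0.999, -0.0]
ft_force: [-0.5, -1.0, -0.7]
opening: 0.0159
```

Call:
jog_arm:
  motion:
    - {"translation": [0, 0, -1.5], "rot": [0, 0, 0], "jaw": 0}
    - {"translation": [0, 0, -0.8], "rot": [0, 0, 0], "jaw": 0}
    - {"translation": [0, 0, -0.4], "rot": [0, 0, 0], "jaw": 0}
    - {"translation": [0, 0, 0], "rot": [0, 0, 0], "jaw": 0}
    - {"translation": [0, 0, 0], "rot": [0, 0, 0], "jaw": 0}

```text
time_s: 42.3
position: [0.5216, 0.0513, 0.0933]
tool_rot: [0.0, 0.038, 0.999, -0.0]
ft_force: [0.4, -0.6, -1.1]
opening: 0.016
```

Call:
jog_arm:
  motion:
    - {"translation": [0, 0, -0.15], "rot": [0, 0, 0], "jaw": 0}
    - {"translation": [0, 0, 0], "rot": [0, 0, 0], "jaw": 0}
    - {"translation": [0, 0, 0], "rot": [0, 0, 0], "jaw": 0}

```text
time_s: 42.6
position: [0.5216, 0.0513, 0.0918]
tool_rot: [0.0, 0.038, 0.999, 0.0]
ft_force: [-0.1, 0.7, -1.3]
opening: 0.0157
```

Call:
jog_arm:
  motion:
    - {"translation": [0, 0, -0.12], "rot": [0, 0, 0], "jaw": 0}
    - {"translation": [0, 0, 0], "rot": [0, 0, 0], "jaw": 0}
    - {"translation": [0, 0, 0], "rot": [0, 0, 0], "jaw": 0}

```text
time_s: 42.9
position: [0.5218, 0.0512, 0.091]
tool_rot: [0.0, 0.038, 0.999, -0.0]
ft_force: [-1.3, -0.6, 6.0]
opening: 0.0161
```

Call:
jog_arm:
  motion:
    - {"translation": [0, 0, 0], "rot": [0, 0, 0], "jaw": 0.4}
    - {"translation": [0, 0, 0], "rot": [0, 0, 0], "jaw": 0.4}
    - {"translation": [0, 0, 0], "rot": [0, 0, 0], "jaw": 0.4}
    - {"translation": [0, 0, 3], "rot": [0, 0, 0], "jaw": 0.4}
    - {"translation": [0, 0, 4], "rot": [0, 0, 0], "jaw": 0.4}
    - {"translation": [0, 0, 4], "rot": [0, 0, 0], "jaw": 0.4}
    - {"translation": [1, 3, 4], "rot": [0, 0, 0], "jaw": 0.4}
    - {"translation": [1, 3, 2], "rot": [0, 0, 0], "jaw": 0.4}
    - {"translation": [1, 3, 0], "rot": [0, 0, 0], "jaw": 0.4}
    - {"translation": [1, 3, 0], "rot": [0, 0, 0], "jaw": 0.5}
    - {"translation": [1, 3, 0], "rot": [0, 0, 0], "jaw": 0.7}
    - {"translation": [0.9, 2.85, 0], "rot": [0, 0, 0], "jaw": 0.7}
    - {"translation": [0, 0, 0], "rot": [0, 0, 0], "jaw": 0.7}
    - {"translation": [0, 0, 0], "rot": [0, 0, 0], "jaw": 0.7}

```text
time_s: 44.3
position: [0.5801, 0.2293, 0.2592]
tool_rot: [-0.0, 0.038, 0.999, -0.0]
ft_force: [1.0, -0.9, 0.0]
opening: 0.0652
```

Call:
jog_arm:
  motion:
    - {"translation": [0, 0, -4], "rot": [0, 0, 0], "jaw": 0.7}
    - {"translation": [0, 0, -4], "rot": [0, 0, 0], "jaw": 0.7}
    - {"translation": [0, 0, -4], "rot": [0, 0, 0], "jaw": 0.7}
    - {"translation": [0, 0, -3], "rot": [0, 0, 0], "jaw": 0.7}
    - {"translation": [0, 0, -1.6], "rot": [0, 0, 0], "jaw": 0.7}
    - {"translation": [0, 0, 0], "rot": [0, 0, 0], "jaw": 0.7}
    - {"translation": [0, 0, 0], "rot": [0, 0, 0], "jaw": 0}
    - {"translation": [0, 0, 0], "rot": [0, 0, 0], "jaw": 0}
    - {"translation": [0, 0, 0], "rot": [0, 0, 0], "jaw": 0}
    - {"translation": [0, 0, 0], "rot": [0, 0, 0], "jaw": 0}
    - {"translation": [0, 0, 0], "rot": [0, 0, 0], "jaw": 0}
  grip_force: 15

```text
time_s: 45.4
position: [0.5805, 0.2293, 0.0942]
tool_rot: [0.0, 0.038, 0.999, 0.0]
ft_force: [-0.8, 0.3, -0.3]
opening: 0.0296
```

Call:
jog_arm:
  motion:
    - {"translation": [0, 0, 0], "rot": [0, 0, 0], "jaw": 0}
    - {"translation": [0, 0, 0], "rot": [0, 0, 0], "jaw": 0}

```text
time_s: 45.6
position: [0.5804, 0.2292, 0.0939]
tool_rot: [0.0, 0.038, 0.999, 0.0]
ft_force: [-0.5, 0.6, 1.7]
opening: 0.0242
```

Call:
jog_arm:
  motion:
    - {"translation": [-0.33, -1.37, 0], "rot": [0, 0, 0], "jaw": 0}
    - {"translation": [-0.74, -1.2, 0], "rot": [0, 0, 0], "jaw": 0}
    - {"translation": [-1.07, -0.91, 0], "rot": [0, 0, 0], "jaw": 0}
    - {"translation": [-1.3, -0.54, 0], "rot": [0, 0, 0], "jaw": 0}
    - {"translation": [-1.4, -0.11, 0], "rot": [0, 0, 0], "jaw": 0}

```text
time_s: 46.1
position: [0.5321, 0.1881, 0.094]
tool_rot: [0.001, 0.039, 0.999, 0.001]
ft_force: [5.1, 14.5, -4.3]
opening: 0.0239
```

Call:
jog_arm:
  motion:
    - {"translation": [-1.37, 0.33, 0], "rot": [0, 0, 0], "jaw": 0}
    - {"translation": [-1.2, 0.74, 0], "rot": [0, 0, 0], "jaw": 0}
    - {"translation": [-0.91, 1.07, 0], "rot": [0, 0, 0], "jaw": 0}
    - {"translation": [-0.54, 1.3, 0], "rot": [0, 0, 0], "jaw": 0}
    - {"translation": [-0.11, 1.4, 0], "rot": [0, 0, 0], "jaw": 0}
    - {"translation": [0.33, 1.37, 0], "rot": [0, 0, 0], "jaw": 0}
    - {"translation": [0.74, 1.2, 0], "rot": [0, 0, 0], "jaw": 0}
    - {"translation": [1.07, 0.91, 0], "rot": [0, 0, 0], "jaw": 0}
    - {"translation": [1.3, 0.54, 0], "rot": [0, 0, 0], "jaw": 0}
    - {"translation": [1.4, 0.11, 0], "rot": [0, 0, 0], "jaw": 0}
    - {"translation": [1.37, -0.33, 0], "rot": [0, 0, 0], "jaw": 0}
    - {"translation": [1.2, -0.74, 0], "rot": [0, 0, 0], "jaw": 0}
    - {"translation": [0.91, -1.07, 0], "rot": [0, 0, 0], "jaw": 0}
    - {"translation": [0.54, -1.3, 0], "rot": [0, 0, 0], "jaw": 0}
    - {"translation": [0.11, -1.4, 0], "rot": [0, 0, 0], "jaw": 0}

```text
time_s: 47.6
position: [0.5806, 0.2303, 0.0939]
tool_rot: [-0.0, 0.038, 0.999, 0.001]
ft_force: [-5.1, 3.9, 5.2]
opening: 0.0235
```

Call:
jog_arm:
  motion:
    - {"translation": [-0.33, -1.37, 0], "rot": [0, 0, 0], "jaw": 0}
    - {"translation": [-0.74, -1.2, 0], "rot": [0, 0, 0], "jaw": 0}
    - {"translation": [-1.07, -0.91, 0], "rot": [0, 0, 0], "jaw": 0}
    - {"translation": [-1.3, -0.54, 0], "rot": [0, 0, 0], "jaw": 0}
    - {"translation": [-1.4, -0.11, 0], "rot": [0, 0, 0], "jaw": 0}
    - {"translation": [-1.37, 0.33, 0], "rot": [0, 0, 0], "jaw": 0}
    - {"translation": [-1.2, 0.74, 0], "rot": [0, 0, 0], "jaw": 0}
    - {"translation": [-0.91, 1.07, 0], "rot": [0, 0, 0], "jaw": 0}
    - {"translation": [-0.54, 1.3, 0], "rot": [0, 0, 0], "jaw": 0}
    - {"translation": [-0.11, 1.4, 0], "rot": [0, 0, 0], "jaw": 0}
    - {"translation": [0.33, 1.37, 0], "rot": [0, 0, 0], "jaw": 0}
    - {"translation": [0.74, 1.2, 0], "rot": [0, 0, 0], "jaw": 0}
    - {"translation": [1.07, 0.91, 0], "rot": [0, 0, 0], "jaw": 0}
    - {"translation": [1.3, 0.54, 0], "rot": [0, 0, 0], "jaw": 0}
    - {"translation": [1.4, 0.11, 0], "rot": [0, 0, 0], "jaw": 0}
    - {"translation": [1.37, -0.33, 0], "rot": [0, 0, 0], "jaw": 0}
    - {"translation": [1.2, -0.74, 0], "rot": [0, 0, 0], "jaw": 0}
    - {"translation": [0.91, -1.07, 0], "rot": [0, 0, 0], "jaw": 0}
    - {"translation": [0.54, -1.3, 0], "rot": [0, 0, 0], "jaw": 0}
    - {"translation": [0.11, -1.4, 0], "rot": [0, 0, 0], "jaw": 0}

```text
time_s: 49.6
position: [0.5806, 0.2308, 0.0939]
tool_rot: [-0.0, 0.038, 0.999, 0.001]
ft_force: [-3.3, 4.6, 7.4]
opening: 0.0238
```

Call:
jog_arm:
  motion:
    - {"translation": [-0.33, -1.37, 0], "rot": [0, 0, 0], "jaw": 0}
    - {"translation": [-0.74, -1.2, 0], "rot": [0, 0, 0], "jaw": 0}
    - {"translation": [-1.07, -0.91, 0], "rot": [0, 0, 0], "jaw": 0}
    - {"translation": [-1.3, -0.54, 0], "rot": [0, 0, 0], "jaw": 0}
    - {"translation": [-1.4, -0.11, 0], "rot": [0, 0, 0], "jaw": 0}
    - {"translation": [-1.37, 0.33, 0], "rot": [0, 0, 0], "jaw": 0}
    - {"translation": [-1.2, 0.74, 0], "rot": [0, 0, 0], "jaw": 0}
    - {"translation": [-0.91, 1.07, 0], "rot": [0, 0, 0], "jaw": 0}
    - {"translation": [-0.54, 1.3, 0], "rot": [0, 0, 0], "jaw": 0}
    - {"translation": [-0.11, 1.4, 0], "rot": [0, 0, 0], "jaw": 0}
    - {"translation": [0.33, 1.37, 0], "rot": [0, 0, 0], "jaw": 0}
    - {"translation": [0.74, 1.2, 0], "rot": [0, 0, 0], "jaw": 0}
    - {"translation": [1.07, 0.91, 0], "rot": [0, 0, 0], "jaw": 0}
    - {"translation": [1.3, 0.54, 0], "rot": [0, 0, 0], "jaw": 0}
    - {"translation": [1.4, 0.11, 0], "rot": [0, 0, 0], "jaw": 0}
    - {"translation": [1.37, -0.33, 0], "rot": [0, 0, 0], "jaw": 0}
    - {"translation": [1.2, -0.74, 0], "rot": [0, 0, 0], "jaw": 0}
    - {"translation": [0.91, -1.07, 0], "rot": [0, 0, 0], "jaw": 0}
    - {"translation": [0.54, -1.3, 0], "rot": [0, 0, 0], "jaw": 0}

```text
time_s: 51.5
position: [0.5792, 0.2449, 0.0938]
tool_rot: [-0.001, 0.038, 0.999, 0.001]
ft_force: [-6.0, 1.8, 8.4]
opening: 0.0239
```

Call:
jog_arm:
  motion:
    - {"translation": [0.11, -1.4, 0], "rot": [0, 0, 0], "jaw": 0}
    - {"translation": [0, -0.3, 0], "rot": [0, 0, 0], "jaw": 0}
    - {"translation": [0, -0.1, 0], "rot": [0, 0, 0], "jaw": 0}
    - {"translation": [0, 0, 0], "rot": [0, 0, 0], "jaw": 0}
    - {"translation": [0, 0, 0], "rot": [0, 0, 0], "jaw": 0}

```text
time_s: 52.0
position: [0.5803, 0.2287, 0.0939]
tool_rot: [0.0, 0.038, 0.999, 0.002]
ft_force: [0.1, 12.6, 4.5]
opening: 0.0236
```

Call:
jog_arm:
  motion:
    - {"translation": [0, 0.2, 0], "rot": [0, 0, 0], "jaw": 0}
    - {"translation": [0, 0, 0], "rot": [0, 0, 0], "jaw": 0.5}
    - {"translation": [0, 0, 0], "rot": [0, 0, 0], "jaw": 0.5}
    - {"translation": [0, 0, 0], "rot": [0, 0, 0], "jaw": 0.5}
    - {"translation": [0, 0, 4], "rot": [0, 0, 0], "jaw": 0.5}
    - {"translation": [0, 0, 4], "rot": [0, 0, 0], "jaw": 0.5}
    - {"translation": [0, 0, 4], "rot": [0, 0, 0], "jaw": 0.5}
    - {"translation": [-2, 1, 4], "rot": [0, 0, 0], "jaw": 0.5}
    - {"translation": [-3, 2, 3], "rot": [0, 0, 0], "jaw": 0.5}
    - {"translation": [-3, 2, 2], "rot": [0, 0, 0], "jaw": 0.5}
    - {"translation": [-3, 3, 0], "rot": [0, 0, 0], "jaw": 0.5}
    - {"translation": [-3, 3, 0], "rot": [0, 0, 0], "jaw": 0.5}
    - {"translation": [-3, 3, 0], "rot": [0, 0, 0], "jaw": 0.5}
    - {"translation": [-3, 3, 0], "rot": [0, 0, 0], "jaw": 0.5}
    - {"translation": [0, 0, 0], "rot": [0, 0, 0], "jaw": 0.5}
    - {"translation": [0, 0, 0], "rot": [0, 0, 0], "jaw": 0.5}

```text
time_s: 53.6
position: [0.3799, 0.3975, 0.3035]
tool_rot: [-0.0, 0.037, 0.999, -0.0]
ft_force: [0.1, 0.3, 0.4]
opening: 0.0461
```

```bash
python3 - <<'E'
from h import *
s=snap('side');t=snap('top')
a=cv2.resize(s['color'][130:290,150:450],(800,427),interpolation=cv2.INTER_CUBIC)[:,:560]
b=cv2.convertScaleAbs(cv2.resize(t['color'][130:250,145:355],None,fx=2.6,fy=2.6,interpolation=cv2.INTER_CUBIC),alpha=1.3)
a=a[:290];b=cv2.resize(b,(560,int(b.shape[0]*560/b.shape[1])))[:308]
cv2.imwrite('pics/f.png',np.vstack([a,b]))
E
```

```text
(no output)
```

View pics/f.png

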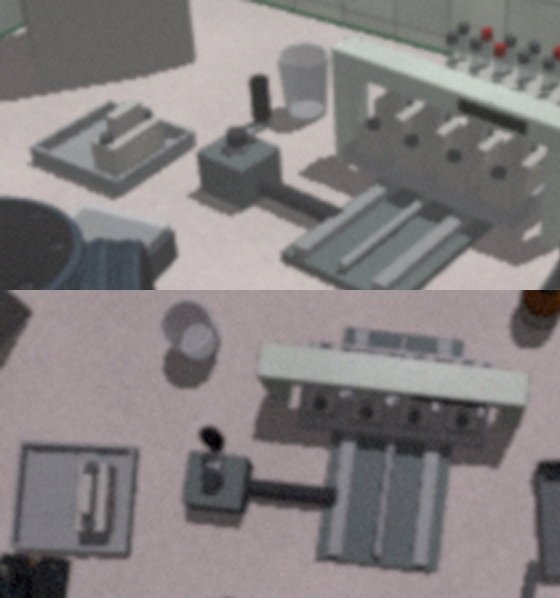

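The side and top views show four upright cartridges in a row under the bridge and the carriage home. The spent cartridge stands upright in the tray, and the beaker is in place. Handing in.

```bash
python3 -c "
from rig import bot
print(bot.job_done())"
```

```text
the job is handed in; nothing more can be done
None
```

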